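Pack the spare lamp bulbs and clamp the case shut

ROBOT

A 6-joint arm with a two-finger parallel gripper is mounted at the origin on a cart in front of the work surface, level with it; the furniture and walls round the work are solid. World frame = base frame: x ahead of the robot, y to its left, z up, the work surface at z = 0. Lengths are in mm, angles in rad, forces in N, time in s.
With the tool pointing down it reaches from about 150 to 775 mm from the base axis. Payload 6.1 kg.
Tool frame: the origin (TCP) lies midway between the tips of the shut fingers; the grasp point (between the pads) lies 19 mm behind it; z points along the fingers, y is the line along which they close (so a half turn about z gives the same grasp; the last joint's range is limited). The gripper opens to 85 mm and grips with 20 to 120 N. Pads are 22 mm wide; open, the fingers measure 114 mm over their backs; the gripper's body (76 mm by 85 mm) begins 54 mm behind the grasp point. The pads swing forward as they close: fully open they stand 13 mm farther back than shut.
Start: joints at [-1.346, 0.126, -0.04, 1.405, 0, 1.571], TCP at [117.023, -511.775, 199.295] pointing down, gripper open.
Joint ranges: [-2.72, 2.72], [-0.95, 1.95], [-1.27, 1.35], [-1.78, 2.02], [-1.46, 1.47], [-3.14, 3.14]. Speed limits (rad/s): [2.39, 2.39, 3.01, 3.14, 3.14, 3.14].

INTERFACE

Orientations are given as a unit quaternion [x, y, z, w].
In Python, from plant import manip gives the robot as it stands.
- The arm moves only by the tool arm_command, never from a script. Its argument "series" is a list that holds one entry, the list of rows, each a list of 7 numbers: the shift along the tool's x, y, z in cm, then the turn, a rotation vector about the tool's x, y, z in rad, then the finger opening in cm, from 0 to 8.54. A call has 1 to 12 rows; each row shifts and turns the commanded pose from where the row before left it, along the tool's axes as they then stand; what a row does not reach is not made up. A row lasts 1/8 s, in which the tool goes at most 62.5 mm and 10.7 degrees, less where a joint would pass 70% of its speed; a pose out of reach is approached as far as the arm can. A call is refused whole if a number of a shift passes 6.25 or a number of a turn 0.188, either way. A call with a gripper value outside its range is refused whole. The fingers move at their own pace and stop on an object; the grip force is fixed at half the most. Time passes only in rows, so rows that do not move let the fingers close. It gives the time, the measured TCP pose, the force, the opening and the grip force at its end, in the units of the state.
- manip.get_state(): the state, without advancing time (a new reading comes with each control period).
- manip.capture(name): name is "scene" or "top"; returns a dict with "img" (480x640x3 uint8, red, green, blue), "mtx" (3x3 intrinsics, pixels), "rvec" (rotation vector, rad) and "tvec" (3), from world to camera coordinates, as OpenCV has them. Camera axes: x right, y down, z forward; pixel columns grow to the right and rows downward; lengths in mm; the calibration is good to about 2 mm. A picture is of the moment at which its call begins. There is no depth.
- manip.job_done(): hands the job in; it is judged then, once.
The state is a dict: "time": time; "qpos": joint angles; "dq": joint speeds; "tau": joint torques, N m; "tool_pos": TCP position; "ee_rot": TCP orientation; "wrist_force": force on the tool from outside, world axes, zero at the start; "torque": the same for the moment, N m; "grip_width": finger opening in mm; "grasp_force": force on a finger pad.
Only numpy, scipy, OpenCV 4.12 (cv2) and the standard library are available. Lean on these libraries where they do the work, as an engineer would, in place of code of your own. Each camera call takes 0.05 s, during which the arm holds its last target. There are 200 camera calls.

TASK

Put every bulb carton on the counter into the open hinged case (standing or lying, but none sticking up above the rim), then close the lid fully. After that swing the hold-down bar clockwise round to its stop, so that it lies over the lid, and last of all turn the brass wing nut clockwise, in several short turns, until it is fully tight at its stop. Leave the other objects where they are.

Things in the scene. Friction and masses are not known exactly. Their poses are not given: they have to be found in the camera images.
- case: Grey open-topped case, fixed on a black board 182 x 216 x 10 mm. Origin: centre of the case, underside of the board, on the counter; x points from the clamp post to the lid hinge (away from the robot), z up. 124 (x) by 192 mm (y) outside, 5 mm walls; inner floor at z = 15, rim at z = 90 mm. At x = -100 mm a 20 mm thick post carries bar and wing nut. Place varies, yaw -0.15 to 0.05 rad.
- case_floor (a point): Centre of the case's inner floor; axes as case. Inner walls at x = +-57 and y = +-91 mm; the rim is 75 mm above it.
- lid_hinge (a point): Middle of the lid's hinge line, on the far (+x) rim of the case at rim height (case frame 62, 0, 90 mm); the line runs along the case's y. Behind the cartons and beside the open lid stands a big fixed incubator, its front face at about x = 0.71 m: keep the gripper's body clear of it.
- lid_edge (a point): Middle of the lid's free edge, half way through its thickness; 128 mm from the hinge line. Its axes turn with the lid.
- lid (a joint): Lid angle in rad: 0 closed, 1.85 fully open (leaning a little back from the robot); starts between 1.7 and 1.82. A flat plate 8 mm thick, 128 mm from hinge to free edge, 198 mm wide; closed, its underside lies on the rim and its top is 98 mm above the counter. The hinge is stiff (0.28 N m friction): the lid stays where it is left.
- clamp_axis (a point): Point on the common vertical axis of post, bar and wing nut, at the bar's upper face, 107 mm above the counter; axes as case. On both sides of the nut the bar has an upturned lug 24 mm wide, inner faces 38 mm (toe side) and 41 mm (heel side) from the axis, tops 125 mm above the counter: fingers opened wide strike them.
- bar (a joint): Angle of the hold-down bar about the post, rad: 0 parked, pointing along the case's +y (robot's left); grows clockwise from above to its stop at 1.571, along the case's +x, over the closed lid. Friction 0.1 N m; stays where left; starts 0 to 0.3. Steel, 24 mm wide, 101 to 107 mm above the counter, reaching 81 mm from the axis at the toe, 47 mm at the heel.
- bar_knob (a point): Half way up the upright black knob on the bar's toe by which it is swung: a pin 14 mm thick, from 107 to 133 mm above the counter, 66 mm from the axis; this point is 120 mm above the counter. Its axes turn with the bar; its y points from the post to the toe.
- wing_nut (a joint): Wing nut angle in rad: grows clockwise seen from above; at 0 (and pi) the wings lie along the case's x axis. It ends fully tight at a firm stop at 3.8; starts loose, between 0 and 0.7. Friction 0.06 N m; it stays where it is left and stays at the same height.
- nut_grip (a point): On the axis, at the middle of the height of the brass wings, 135 mm above the counter; its x runs along the wings. The wings form one upright blade 46 mm long, 8 mm thick, from 119 to 149 mm above the counter, over an 18 mm thick hub; pinch the blade across its thickness from above.
- carton_1: Loose bulb carton, a square cardboard box 42 x 42 x 66 mm, about 60 g. Origin: centre of its underside as it stands; its z runs up its 66 mm length (it starts upright), x and y are square to its side faces. The number of cartons varies: absent ones read None.
- carton_2: Loose bulb carton, a square cardboard box 42 x 42 x 66 mm, about 60 g. Origin: centre of its underside as it stands; its z runs up its 66 mm length (it starts upright), x and y are square to its side faces. The number of cartons varies: absent ones read None.
- carton_3: Loose bulb carton, a square cardboard box 42 x 42 x 66 mm, about 60 g. Origin: centre of its underside as it stands; its z runs up its 66 mm length (it starts upright), x and y are square to its side faces. The number of cartons varies: absent ones read None.
- carton_4: Loose bulb carton, a square cardboard box 42 x 42 x 66 mm, about 60 g. Origin: centre of its underside as it stands; its z runs up its 66 mm length (it starts upright), x and y are square to its side faces. The number of cartons varies: absent ones read None.
- carton_1_top (a point): Centre of the far end face of carton_1, 66 mm from its origin along its z; axes as the carton. None if the carton is absent.
- carton_2_top (a point): Centre of the far end face of carton_2, 66 mm from its origin along its z; axes as the carton. None if the carton is absent.
- carton_3_top (a point): Centre of the far end face of carton_3, 66 mm from its origin along its z; axes as the carton. None if the carton is absent.
- carton_4_top (a point): Centre of the far end face of carton_4, 66 mm from its origin along its z; axes as the carton. None if the carton is absent.
- lens_can: Bystander: round black screw can, 41 mm thick, 66 mm tall, standing; origin at the centre of its underside. Leave alone.
- bench_timer: Bystander: white bench timer 32 x 66 x 55 mm, standing; origin at the centre of its underside. Leave alone.
- jar: Bystander: white jar with ribbed lid, 64 mm thick, 84 mm tall; origin at the centre of its underside. Leave alone.
Not all that is in view belongs to the job. What is shaped like the carton_1 but red or turquoise is not meant.

How it is judged:
By the outcome, as a careful person would: the job done as asked, in the order asked, and still so for the second after the job is handed in, with the robot touching nothing.
Of carton_1, carton_2, carton_3, carton_4 only 2 to 3 are there at a start; the rules pass over those that are not, and their reading is None.
At some moment in a run one of carton_1, carton_2, carton_3, carton_4 may be knocked a few centimetres aside while the robot is not near it.
Once in a run the grip may slacken for a moment while it holds something.
It also fails if it takes over 210 s, if anything falls off the work surface, if the arm or the gripper's body presses on something with over 40 N, if the wrist force passes 120 N, or if a joint passes its speed limit or range.

## Working session

There is one attempt and no reset: what is moved stays moved. The work goes in short steps, Python scripts to look and compute and a tool call to move; the robot and the scene stay as the last step left them, time stands still between calls to the robot, and variables do not carry over. Pictures are saved under pics/ and viewed, at most 14 in all, crops included, and the job is handed in when it is done.

Besides the shell and the picture viewer there is one more tool, called by a JSON object that holds its "op" and its "data", one argument or row to a line. arm_command: Moves the arm, as the interface text tells. Its arguments: {"type":"object","properties":{"series":{"type":"array","items":{"type":"array","items":{"type":"array","items":{"type":"number"}}}}},"required":["series"]}

```bash
mkdir -p pics; ls; cat > h.py <<'E'
import numpy as np, cv2
from scipy.spatial.transform import Rotation as R
from plant import manip
def cap(n,f=None):
    c=manip.capture(n)
    if f: cv2.imwrite('pics/'+f,c['img'][:,:,::-1])
    return c
def w(c,u,v,z):
    K=np.array(c['mtx']);Rm=cv2.Rodrigues(np.array(c['rvec'],float))[0];t=np.array(c['tvec'],float).ravel()
    p=Rm.T@-t; d=Rm.T@np.linalg.inv(K)@[u,v,1.]
    return (p+d*(z-p[2])/d[2]).round(1)
def pr(c,P):
    return cv2.projectPoints(np.array(P,float).reshape(-1,3),np.array(c['rvec'],float),np.array(c['tvec'],float),np.array(c['mtx'],float),None)[0].reshape(-1,2).round(1)
E
python3 - <<'E'
from h import *
for n in ('scene','top'):
    c=cap(n,n+'0.png'); Rm=cv2.Rodrigues(np.array(c['rvec'],float))[0]; print(n,-Rm.T@np.array(c['tvec'],float).ravel(),c['mtx'][0][0])
s=manip.get_state(); print(s, R.from_quat(s['ee_rot']).as_matrix().round(3))
E
```

```text
pics
scene [-507.13100939  684.83451306  703.9038831 ] 546.4423616088874
top [ 361.50435036 -153.74879455 1191.19128976] 457.80826069722593
{'time': 0.1, 'qpos': array([-1.34602827e+00,  1.26306183e-01, -4.04957456e-02,  1.40539973e+00,
       -2.38027970e-05,  1.57079998e+00]), 'dq': array([ 0.00040531, -0.00215848,  0.00086199, -0.00114789,  0.00138063,
       -0.00077436]), 'tau': array([ 5.06218767e-04, -4.36906457e+01,  3.53604412e+01,  1.37808319e-02,
        1.52758480e-04, -1.30033226e-05]), 'tool_pos': array([ 116.91313778, -511.39603338,  198.61861044]), 'ee_rot': array([ 9.93691518e-01,  1.12145770e-01, -9.06296737e-05, -6.96896389e-04]), 'wrist_force': array([-0.06090719, -0.48123451, -0.25973364]), 'torque': array([0.02411822, 0.03288985, 0.03975024]), 'grasp_force': 0.0, 'grip_width': 85.45165758545309} [[ 0.975  0.223 -0.   ]
 [ 0.223 -0.975  0.001]
 [-0.    -0.001 -1.   ]]
```

View pics/scene0.png

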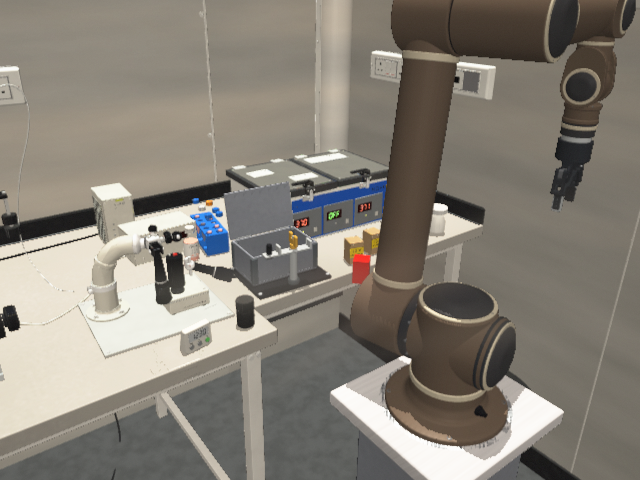

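View pics/top0.png

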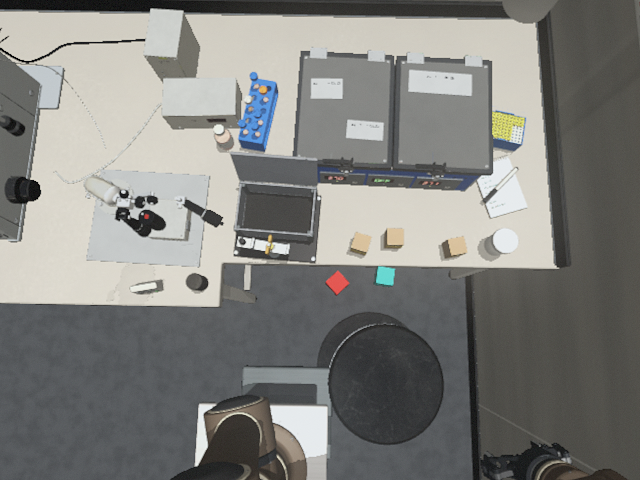

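The top view shows three kraft cartons at (361,243), (395,237) and (457,246), and the case around (277,210) with the bar and nut at about (268,245). The red and turquoise boxes are decoys. I'll zoom in next.

```bash
python3 - <<'E'
from h import *
i=cv2.imread('pics/top0.png')
a=cv2.resize(i[145:270,225:325],None,fx=4.5,fy=4.5,interpolation=cv2.INTER_CUBIC)
b=cv2.resize(i[220:265,345:475],None,fx=4.5*.75,fy=4.5*.75,interpolation=cv2.INTER_CUBIC)
cv2.imwrite('pics/c1.png',a)
# cartons by colour
hsv=cv2.cvtColor(i,cv2.COLOR_BGR2HSV)
m=cv2.inRange(hsv,(8,70,60),(28,255,255)); m[:220]=0; m[265:]=0; m[:,:340]=0;m[:,480:]=0
m=cv2.morphologyEx(m,cv2.MORPH_CLOSE,np.ones((3,3)))
cs,_=cv2.findContours(m,cv2.RETR_EXTERNAL,cv2.CHAIN_APPROX_NONE)
c=cap('top')
for k in cs:
    if cv2.contourArea(k)<60: continue
    r=cv2.minAreaRect(k); print(r, w(c,*r[0],66)); print(cv2.boxPoints(r).round(1).tolist())
cv2.imwrite('pics/c2.png',cv2.resize(i[215:270,340:475],None,fx=5.5,fy=5.5,interpolation=cv2.INTER_CUBIC))
E
```

```text
((455.91180419921875, 246.6470947265625), (17.220027923583984, 17.947635650634766), 75.96376037597656) [ 543.1 -473.5   66. ]
[[445.1000061035156, 240.5], [462.5, 236.10000610351562], [466.70001220703125, 252.8000030517578], [449.29998779296875, 257.20001220703125]]
((360.15093994140625, 243.47169494628906), (15.384381294250488, 18.6810359954834), 15.945395469665527) [ 546.8 -235.3   66. ]
[[350.20001220703125, 250.3000030517578], [355.29998779296875, 232.39999389648438], [370.1000061035156, 236.60000610351562], [365.0, 254.60000610351562]]
((393.5, 238.0), (18.0, 17.0), 90.0) [ 562.1 -318.5   66. ]
[[385.0, 229.0], [402.0, 229.0], [402.0, 247.0], [385.0, 247.0]]
```

View pics/c1.png

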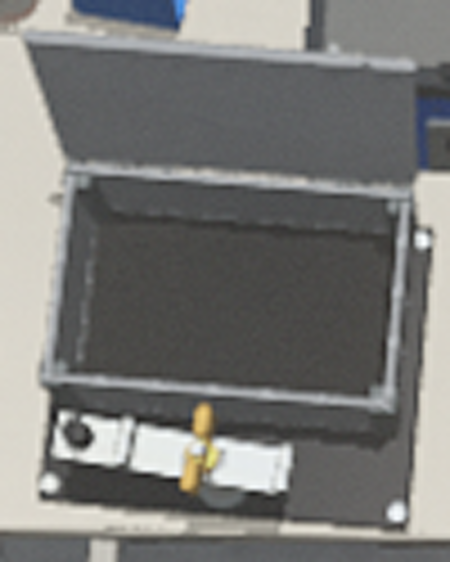

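View pics/c2.png

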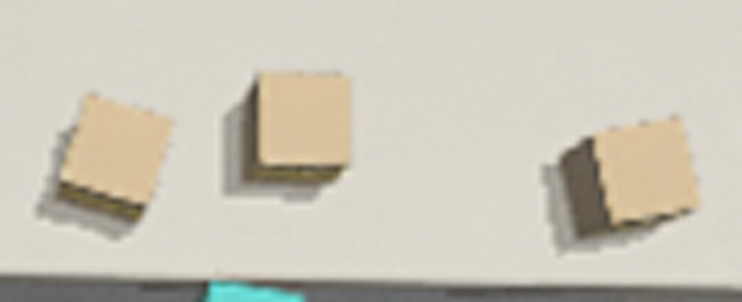

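The crops give clear corners. In c1 the rim corners are (45,382), (397,408), (412,190) and (68,168), the knob is at (78,430), and the wing ends are (204,408) and (188,490). c2 shows the tops of the three cartons.

```bash
python3 - <<'E'
from h import *
c=cap('top')
def A(p,z): return w(c,225+(p[0]+.5)/4.5-.5,145+(p[1]+.5)/4.5-.5,z)
def B(p,z): return w(c,340+(p[0]+.5)/5.5-.5,215+(p[1]+.5)/5.5-.5,z)
r=np.array([A(p,90) for p in [(45,382),(397,408),(412,190),(68,168)]]);print(r)
P=np.array([[-62,96],[-62,-96],[62,-96],[62,96]],float)
q=r[:,:2]; qc=q.mean(0); H=P.T@(q-qc); th=np.arctan2(H[0,1]-H[1,0],H[0,0]+H[1,1]); Rm=np.array([[np.cos(th),-np.sin(th)],[np.sin(th),np.cos(th)]])
print('case',qc,th,'res',(P@Rm.T+qc-q).round(1).tolist())
print('axis',qc+Rm@[-100,0])
for n,p,z in [('knob',(78,430),133),('w1',(204,408),149),('w2',(188,490),149),('toe',(53,435),107),('bolt1',(50,483),12),('bolt2',(397,512),12),('bolt3',(422,238),12)]:
    k=A(p,z); print(n,k,(Rm.T@(k[:2]-qc)).round(1))
for k in [[(93,94),(172,120),(150,204),(62,183)],[(258,73),(350,73),(348,163),(258,164)],[(595,137),(680,117),(698,207),(612,226)]]:
    k=np.array([B(p,66) for p in k])[:,:2]; e=[k[i]-k[i-1] for i in range(4)]
    print(k.mean(0).round(1),[np.linalg.norm(v).round(1) for v in e],[ (np.arctan2(v[1],v[0])%(np.pi/2)).round(3) for v in e])
E
```

```text
[[ 571.9   74.1   90. ]
 [ 561.  -117.8   90. ]
 [ 684.  -123.3   90. ]
 [ 693.2   68.1   90. ]]
case [627.525 -24.725] -0.05083078220509606 res [[-1.4, 0.2], [-0.3, 0.3], [0.6, -0.5], [1.1, -0.1]]
axis [527.65416061 -19.64411041]
knob [538.6  46.6 133. ] [-92.4  66.7]
w1 [548.5 -20.6 149. ] [-79.1   0.1]
w2 [505.9 -14.2 149. ] [-122.     4.3]
toe [540.   64.7 107. ] [-92.   84.9]
bolt1 [527.5  84.   12. ] [-105.4  103.5]
bolt2 [ 514.3 -116.7   12. ] [-108.4  -97.6]
bolt3 [ 677.5 -127.7   12. ] [  55.1 -100.3]
[ 550.8 -238.1] [np.float64(43.4), np.float64(37.7), np.float64(39.9), np.float64(40.8)] [np.float64(1.248), np.float64(1.263), np.float64(1.32), np.float64(1.351)]
[ 567.1 -321.7] [np.float64(42.0), np.float64(41.9), np.float64(41.6), np.float64(40.8)] [np.float64(1.564), np.float64(0.019), np.float64(1.537), np.float64(0.029)]
[ 545.3 -476.6] [np.float64(41.1), np.float64(40.1), np.float64(41.7), np.float64(40.2)] [np.float64(0.154), np.float64(0.249), np.float64(0.156), np.float64(0.234)]
```

Everything fits the stated sizes: case at (627,-25), yaw -0.05; bar at about 0.11 rad; nut at about 0.1 rad. Next is a planner for the moves, starting with the farthest carton.

```bash
cat >> h.py <<'E'
def plan(wps, step=40., turn=.17):
    """waypoints (x,y,z,tool-x yaw,opening mm[,hold rows]); prints rows from the measured pose"""
    s=manip.get_state(); p=np.array(s['tool_pos'],float); Rm=R.from_quat(s['ee_rot']); rows=[]
    for wp in wps:
        T=np.array(wp[:3],float); y=wp[3]
        Rt=R.from_matrix([[np.cos(y),np.sin(y),0],[np.sin(y),-np.cos(y),0],[0,0,-1]])
        n=int(max(np.ceil(np.linalg.norm(T-p)/step),np.ceil((Rm.inv()*Rt).magnitude()/turn)))
        for k in range(n,0,-1):
            d=(Rm.inv().apply((T-p)/k)/10); d=(d/.05).round()*.05
            r=((Rm.inv()*Rt).as_rotvec()/k).round(2)
            rows.append([*(d.round(2)+0.).tolist(),*(r+0.).tolist(),wp[4]/10]); p=p+Rm.apply(d*10); Rm=Rm*R.from_rotvec(r)
        for k in range(wp[5] if len(wp)>5 else 0): rows.append([0,0,0,0,0,0,wp[4]/10])
    print('t',round(s['time'],1),'pos',np.array(s['tool_pos']).round(1),'w',round(s['grip_width'],1),'gf',round(s['grasp_force'],1))
    for i in range(0,len(rows),12): print(str(rows[i:i+12]).replace(' ','').replace('.0,',',').replace('.0]',']'))
E
python3 - <<'E'
from h import *
H=np.pi/2
plan([(545.3,-476.6,150,H+.2,85,1),(545.3,-476.6,30,H+.2,85,1)],55)
E
```

```text
t 0.2 pos [ 117.  -511.5  198.8] w 85.2 gf 0.0
[[4.25,0.6,0.5,0,0,-0.15,8.5],[4.1,1.25,0.5,0,0,-0.16,8.5],[3.85,1.9,0.5,0,0,-0.15,8.5],[3.55,2.45,0.5,0,0,-0.16,8.5],[3.1,2.95,0.5,0,0,-0.15,8.5],[2.65,3.4,0.5,0,0,-0.16,8.5],[2.05,3.8,0.45,0,0,-0.15,8.5],[1.45,4.05,0.5,0,0,-0.16,8.5],[0.8,4.2,0.45,0,0,-0.15,8.5],[0.15,4.3,0.5,0,0,-0.16,8.5],[0,0,0,0,0,0,8.5],[0,0,4,0,0,0,8.5]]
[[0,0,4,0,0,0,8.5],[0,0,4,0,0,0,8.5],[0,0,0,0,0,0,8.5]]
```

{"op": "arm_command", "data": {
  "series": [
    [[4.25,0.6,0.5,0,0,-0.15,8.5],[4.1,1.25,0.5,0,0,-0.16,8.5],[3.85,1.9,0.5,0,0,-0.15,8.5],[3.55,2.45,0.5,0,0,-0.16,8.5],[3.1,2.95,0.5,0,0,-0.15,8.5],[2.65,3.4,0.5,0,0,-0.16,8.5],[2.05,3.8,0.45,0,0,-0.15,8.5],[1.45,4.05,0.5,0,0,-0.16,8.5],[0.8,4.2,0.45,0,0,-0.15,8.5],[0.15,4.3,0.5,0,0,-0.16,8.5],[0,0,0,0,0,0,8.5],[0,0,0,0,0,0,8.5]]
  ]
}}

```text
time: 1.7
tool_pos: [544.9, -476.9, 149.7]
ee_rot: [0.632, 0.775, -0.0, -0.001]
wrist_force: [0.1, 1.2, -0.3]
grip_width: 84.9
grasp_force: 0.0
```

```bash
python3 - <<'E'
from h import *
H=np.pi/2
c=cap('top'); i=c['img'][:,:,::-1]
cv2.imwrite('pics/t1.png',cv2.resize(i[215:270,340:475],None,fx=5.5,fy=5.5,interpolation=cv2.INTER_CUBIC))
s=manip.get_state();print(s['qpos'].round(2),R.from_quat(s['ee_rot']).as_matrix().round(3))
plan([(545.3,-476.6,30,H+.2,85,1),(545.3,-476.6,30,H+.2,0,4)],55)
E
```

```text
[-0.72  0.53  0.4   1.45 -0.    0.65] [[-0.201  0.98  -0.001]
 [ 0.98   0.201  0.   ]
 [ 0.    -0.001 -1.   ]]
t 1.8 pos [ 544.5 -477.2  150.3] w 84.8 gf 0.0
[[0,0.05,4,0,0,0,8.5],[0,0,4,0,0,0,8.5],[0.05,0.05,4.05,0,0,0,8.5],[0,0,0,0,0,0,8.5],[0,0,0,0,0,0,0],[0,0,0,0,0,0,0],[0,0,0,0,0,0,0],[0,0,0,0,0,0,0],[0,0,0,0,0,0,0]]
```

{"op": "arm_command", "data": {
  "series": [
    [[0,0,4,0,0,0,8.5],[0,0,4,0,0,0,8.5],[0,0,4,0,0,0,8.5],[0,0,0,0,0,0,8.5],[0,0,0,0,0,0,0],[0,0,0,0,0,0,0],[0,0,0,0,0,0,0],[0,0,0,0,0,0,0],[0,0,0,0,0,0,0],[0,0,0,0,0,0,0]]
  ]
}}

```text
time: 3.0
tool_pos: [545.6, -480.8, 40.4]
ee_rot: [0.632, 0.775, -0.002, 0.005]
wrist_force: [-12.9, 2.8, 35.8]
grip_width: -0.1
grasp_force: 18.1
```

```bash
cat >> h.py <<'E'
qc=np.array([627.5,-24.7]); yw=-.051; H=np.pi/2
def cs(x,y): c,s=np.cos(yw),np.sin(yw); return qc[0]+c*x-s*y, qc[1]+s*x+c*y
E
python3 - <<'E'
from h import *
x,y=cs(0,-60); print(x,y)
plan([(545.3,-476.6,165,H+.2,0),(x,y,165,H+yw,0,1),(x,y,48,H+yw,0,1)],50)
E
```

```text
624.441326337498 -84.62198691153621
t 3.0 pos [ 545.6 -480.8   40.4] w -0.1 gf 18.1
[[0.1,0.05,-4.15,0,0,0,0],[0.1,0,-4.15,0,0.01,0,0],[0.1,0.05,-4.15,0,0,0,0],[4.1,1.75,0,0,0,0.03,0],[4.15,1.6,0,0,0,0.03,0],[4.2,1.5,0,0,0,0.03,0],[4.25,1.35,0,0,0,0.03,0],[4.25,1.25,0,0,0,0.03,0],[4.3,1.1,0,0,0,0.03,0],[4.35,0.95,0,0,0,0.02,0],[4.35,0.9,0,0,0,0.03,0],[4.35,0.75,0,0,0,0.02,0]]
[[0,0,0,0,0,0,0],[0,0,3.9,0,0,0,0],[0,0,3.9,0,0,0,0],[0,-0.05,3.9,0,0,0,0],[0,0,0,0,0,0,0]]
```

The grip closed on nothing and the force is 35 N, so something is under the fingers. I'll look before moving.

```bash
python3 - <<'E'
from h import *
c=cap('top'); i=c['img'][:,:,::-1]
b=cv2.resize(i[195:270,340:510],None,fx=4,fy=4,interpolation=cv2.INTER_CUBIC)
a=cv2.imread('pics/t1.png'); a=cv2.resize(a,(680,int(680*55/135)))
cv2.imwrite('pics/v1.png',np.vstack([a,b]))
E
```

```text
(no output)
```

View pics/v1.png

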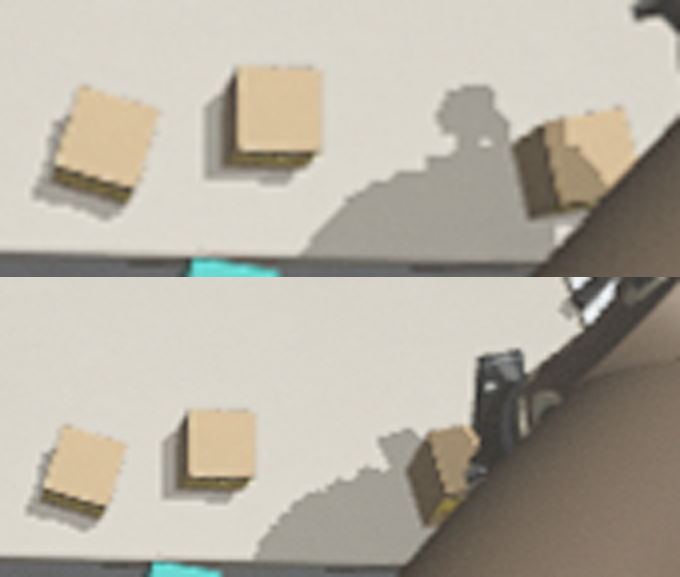

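The far carton is tilted against the shut fingers. I'll rise and back off to the left so I can look again.

{"op": "arm_command", "data": {
  "series": [
    [[0,0,-1.5,0,0,0,0],[0,0,-2,0,0,0,0],[0,0,-3,0,0,0,0],[0,0,-4,0,0,0,0],[0,0,-4,0,0,0,0],[0,0,0,0,0,0,0]]
  ]
}}

```text
time: 3.8
tool_pos: [546.9, -478.2, 180.4]
ee_rot: [0.631, 0.775, -0.0, 0.004]
wrist_force: [0.0, -0.1, -0.7]
grip_width: -0.0
grasp_force: 0.0
```

{"op": "arm_command", "data": {
  "series": [
    [[0,-5,-3,0,0,0,8.5],[0,-5,-1,0,0,0,8.5],[0,-5,0,0,0,0,8.5],[0,-5,0,0,0,0,8.5],[0,0,0,0,0,0,8.5]]
  ]
}}

```text
time: 4.42
tool_pos: [346.5, -518.1, 215.5]
ee_rot: [0.633, 0.774, -0.0, -0.0]
wrist_force: [1.3, 1.1, 0.2]
grip_width: 84.8
grasp_force: 0.0
```

```bash
python3 - <<'E'
from h import *
c=cap('top','t2.png'); i=c['img'][:,:,::-1]
b=cv2.resize(i[195:295,340:540],None,fx=4,fy=4,interpolation=cv2.INTER_CUBIC)
cv2.imwrite('pics/v2.png',b)
print(pr(c,[[545.3,-476.6,66],[545.3,-476.6,0]]),manip.get_state()['tool_pos'])
E
```

```text
[[457.1 245.8]
 [450.1 249.7]] [ 348.16754524 -517.80932507  215.24809669]
```

View pics/v2.png

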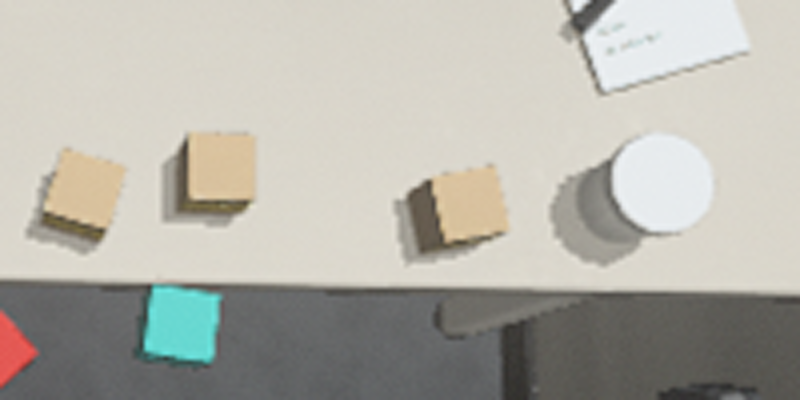

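The carton is back upright at the same place, top centre at crop (471,204), which is px (457.6,246). I'll check whether the tool appears in the image where its reported pose says it should.

```bash
python3 - <<'E'
from h import *
c=cap('top'); i=c['img'][:,:,::-1].copy()
s=manip.get_state(); p=s['tool_pos']; Rm=R.from_quat(s['ee_rot'])
pts=pr(c,[p+Rm.apply(d) for d in ([0,0,0],[0,42,-13],[0,-42,-13],[0,42,-32],[0,-42,-32],[0,0,-73])]); print(pts)
b=cv2.resize(i[240:420,420:660],None,fx=3.3,fy=3.3,interpolation=cv2.INTER_CUBIC)
for q in pts: cv2.circle(b,(int((q[0]-420)*3.3),int((q[1]-240)*3.3)),3,(0,0,255),1)
c=cap('scene'); k=c['img'][:,:,::-1].copy()
pts=pr(c,[p+Rm.apply(d) for d in ([0,0,0],[0,42,-13],[0,-42,-13])]);print(pts)
for q in pts: cv2.circle(k,(int(q[0]),int(q[1])),2,(0,0,255),1)
u,v=pts[0].astype(int); k=cv2.resize(k[max(v-60,0):v+60,max(0,u-60):u+60],None,fx=3,fy=3)
o=np.zeros((600,800,3),np.uint8); bh=b[:600,:440]; o[:bh.shape[0],:bh.shape[1]]=bh; o[:k.shape[0],440:440+k.shape[1]]=k[:,:360]
cv2.imwrite('pics/v3.png',o)
E
```

```text
[[500.2 327.8]
 [497.4 307.6]
 [507.9 348.6]
 [500.9 307.4]
 [511.6 349.2]
 [514.4 328.5]]
[[482.7 189.6]
 [469.2 181.6]
 [498.  188.6]]
```

View pics/v3.png

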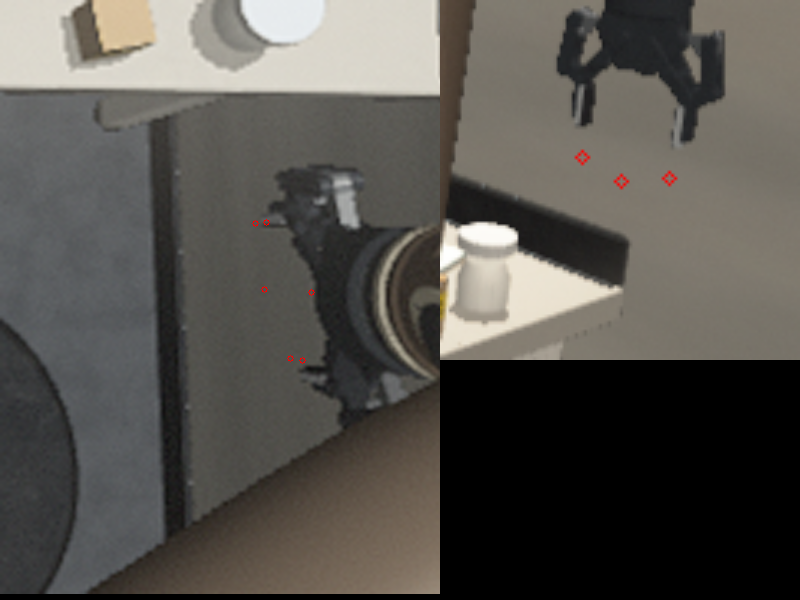

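```bash
python3 - <<'E'
from h import *
a=cap('top');b=cap('scene')
def Pm(c): return np.array(c['mtx'],float)@np.hstack([cv2.Rodrigues(np.array(c['rvec'],float))[0],np.array(c['tvec'],float).reshape(3,1)])
for t,s in [((501.2,307.3),(469.3,169.7)),((513.3,352.7),(503,176.7))]:
    X=cv2.triangulatePoints(Pm(a),Pm(b),np.array(t,float),np.array(s,float)).ravel(); X=X[:3]/X[3]
    print(X.round(1),pr(a,X),pr(b,X))
s=manip.get_state();p=s['tool_pos'];Rm=R.from_quat(s['ee_rot']);print(p+Rm.apply([0,42,-13]),p+Rm.apply([0,-42,-13]))
P=[[*cs(x,y),90] for x,y in [(-62,96),(-62,-96),(62,-96),(62,96)]]+[[*cs(-100,0),149]]
P+=[[545,-477,66],[567,-322,66],[551,-238,66]]
pts=pr(b,P);print(pts)
k=b['img'][:,:,::-1].copy()[170:320,210:450]; k=cv2.resize(k,None,fx=3.3,fy=3.3,interpolation=cv2.INTER_CUBIC)
for q in pts: cv2.circle(k,(int((q[0]-210)*3.3),int((q[1]-170)*3.3)),3,(0,0,255),1)
cv2.imwrite('pics/v4.png',k)
E
```

```text
[ 390.4 -503.4  263.3] [[501.  307.1]] [[469.4 169.7]]
[ 300.1 -524.7  263.1] [[514.4 353.9]] [[502.1 176.8]]
[ 391.70253933 -508.69298791  227.75193298] [ 309.467264   -525.82072827  227.75290649]
[[254.3 257.5]
 [318.  240.3]
 [293.9 225. ]
 [232.7 240. ]
 [294.7 232.8]
 [415.5 220.8]
 [372.7 230.1]
 [354.3 238.9]]
```

View pics/v4.png

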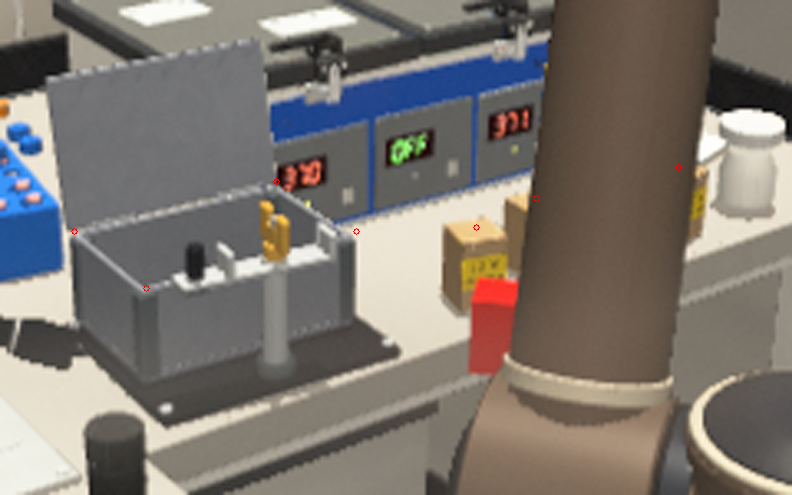

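The camera calibration agrees with the case, but the open fingertips triangulate about 35 mm above where the reported TCP puts them. I'll test this with shut fingers on a free patch of counter between cartons 2 and 3.

```bash
python3 - <<'E'
from h import *
plan([(450,-480,200,H,0),(560,-402,120,H,0,1),(560,-402,50,H,0,1)],50)
E
```

```text
t 4.7 pos [ 350.6 -517.2  214.8] w 85.6 gf 0.0
[[0.55,3.5,0.5,0,0,0.07,0],[0.8,3.45,0.5,0,0,0.07,0],[1,3.4,0.5,0,0,0.07,0],[1.95,2.75,2,0,0,0,0],[1.95,2.75,2,0,0,0,0],[1.95,2.75,2,0,0,0,0],[2,2.7,2,0,0,0,0],[0,0,0,0,0,0,0],[0,0,3.5,0,0,0,0],[0,0,3.5,0,0,0,0],[0,0,0,0,0,0,0]]
```

{"op": "arm_command", "data": {
  "series": [
    [[0.55,3.5,0.5,0,0,0.07,0],[0.8,3.45,0.5,0,0,0.07,0],[1,3.4,0.5,0,0,0.07,0],[1.95,2.75,2,0,0,0,0],[1.95,2.75,2,0,0,0,0],[1.95,2.75,2,0,0,0,0],[2,2.7,2,0,0,0,0],[0,0,0,0,0,0,0],[0,0,3.5,0,0,0,0],[0,0,3.5,0,0,0,0],[0,0,0,0,0,0,0],[0,0,0,0,0,0,0]]
  ]
}}

```text
time: 6.18
tool_pos: [559.6, -403.1, 51.9]
ee_rot: [0.709, 0.705, 0.0, 0.001]
wrist_force: [0.3, -0.7, 1.2]
grip_width: -0.2
grasp_force: 0.0
```

{"op": "arm_command", "data": {
  "series": [
    [[0,0,0.8,0,0,0,0],[0,0,0.8,0,0,0,0],[0,0,0.8,0,0,0,0],[0,0,0.8,0,0,0,0],[0,0,0,0,0,0,0],[0,0,0,0,0,0,0]]
  ]
}}

```text
time: 6.92
tool_pos: [559.1, -402.6, 18.4]
ee_rot: [0.709, 0.705, 0.0, 0.0]
wrist_force: [-0.5, 0.0, 0.2]
grip_width: 0.1
grasp_force: 0.0
```

```bash
python3 - <<'E'
from h import *
a=cap('top');b=cap('scene'); p=manip.get_state()['tool_pos']; print(p,manip.get_state()['wrist_force'])
o=[]
for c in (a,b):
    u,v=pr(c,p)[0]; k=c['img'][:,:,::-1]; x0=max(0,int(u)-40);y0=max(0,int(v)-50)
    k=cv2.resize(k[y0:y0+100,x0:x0+80],None,fx=5,fy=5,interpolation=cv2.INTER_CUBIC)
    cv2.circle(k,(int((u-x0)*5),int((v-y0)*5)),4,(0,0,255),1); o.append(k); print(x0,y0)
cv2.imwrite('pics/v5.png',np.hstack(o))
E
```

```text
[ 559.28474249 -402.73674859   18.67284106] [-0.49826497  1.47130491  0.58390443]
383 192
353 189
```

View pics/v5.png

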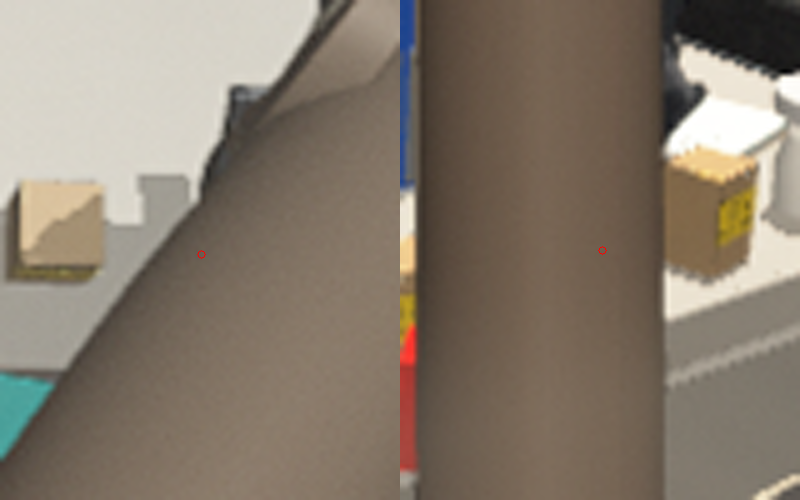

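{"op": "arm_command", "data": {
  "series": [
    [[0,0,0.6,0,0,0,0],[0,0,0.6,0,0,0,0],[0,0,0,0,0,0,0],[0,0,0,0,0,0,0]]
  ]
}}

```text
time: 7.52
tool_pos: [559.0, -402.5, 6.2]
ee_rot: [0.709, 0.705, -0.0, -0.0]
wrist_force: [-0.5, 0.6, 1.1]
grip_width: 0.1
grasp_force: 0.0
```

{"op": "arm_command", "data": {
  "series": [
    [[0,0,0.5,0,0,0,0],[0,0,0.5,0,0,0,0],[0,0,0,0,0,0,0],[0,0,0,0,0,0,0]]
  ]
}}

```text
time: 8.02
tool_pos: [559.0, -402.6, -3.8]
ee_rot: [0.709, 0.705, 0.0, -0.0]
wrist_force: [-0.3, 0.1, -0.9]
grip_width: 0.2
grasp_force: 0.0
```

There is no contact at a reported z of -3.8, so the reading is off. I'll keep going down in small steps until it touches.

{"op": "arm_command", "data": {
  "series": [
    [[0,0,0.5,0,0,0,0],[0,0,0.5,0,0,0,0],[0,0,0,0,0,0,0],[0,0,0,0,0,0,0]]
  ]
}}

```text
time: 8.52
tool_pos: [559.0, -402.5, -13.8]
ee_rot: [0.709, 0.705, -0.0, -0.0]
wrist_force: [-0.5, -0.3, -0.2]
grip_width: 0.4
grasp_force: 0.0
```

{"op": "arm_command", "data": {
  "series": [
    [[0,0,0.4,0,0,0,0],[0,0,0.4,0,0,0,0],[0,0,0,0,0,0,0],[0,0,0,0,0,0,0]]
  ]
}}

```text
time: 9.02
tool_pos: [559.0, -402.6, -21.7]
ee_rot: [0.709, 0.705, -0.0, -0.0]
wrist_force: [-0.5, 0.3, -0.7]
grip_width: 0.0
grasp_force: 0.0
```

{"op": "arm_command", "data": {
  "series": [
    [[0,0,0.4,0,0,0,0],[0,0,0,0,0,0,0],[0,0,0,0,0,0,0]]
  ]
}}

```text
time: 9.4
tool_pos: [559.0, -402.6, -25.7]
ee_rot: [0.709, 0.705, -0.0, -0.0]
wrist_force: [-0.7, 0.2, -0.6]
grip_width: 0.1
grasp_force: 0.0
```

{"op": "arm_command", "data": {
  "series": [
    [[0,0,0.3,0,0,0,0],[0,0,0,0,0,0,0],[0,0,0,0,0,0,0]]
  ]
}}

```text
time: 9.78
tool_pos: [559.0, -402.6, -28.8]
ee_rot: [0.709, 0.705, -0.0, -0.0]
wrist_force: [0.4, -0.9, 0.5]
grip_width: -0.2
grasp_force: 0.0
```

{"op": "arm_command", "data": {
  "series": [
    [[0,0,0.3,0,0,0,0],[0,0,0,0,0,0,0],[0,0,0,0,0,0,0]]
  ]
}}

```text
time: 10.15
tool_pos: [559.0, -402.5, -31.8]
ee_rot: [0.709, 0.705, -0.0, -0.0]
wrist_force: [0.3, 1.0, -0.7]
grip_width: -0.1
grasp_force: 0.0
```

{"op": "arm_command", "data": {
  "series": [
    [[0,0,0.3,0,0,0,0],[0,0,0,0,0,0,0],[0,0,0,0,0,0,0]]
  ]
}}

```text
time: 10.52
tool_pos: [559.1, -402.6, -31.9]
ee_rot: [0.709, 0.705, 0.0, 0.001]
wrist_force: [-4.9, 3.8, 14.8]
grip_width: 0.4
grasp_force: 7.7
```

Contact comes at a reported z of -31.9, so the true height is the reported z plus 32 mm. I'll build that into the planner and retry the grasp.

```bash
sed -i "s/p=np.array(s\['tool_pos'\],float); Rm/p=np.array(s['tool_pos'],float)+[0,0,32]; Rm/; s/'pos',np.array(s\['tool_pos'\]).round(1)/'true',(np.array(s['tool_pos'])+[0,0,32]).round(1)/" h.py
python3 - <<'E'
from h import *
plan([(560,-402,130,H,0),(545.5,-477,130,H+.21,85,1),(545.5,-477,28,H+.21,85,2)],45)
E
```

```text
t 10.5 true [ 5.591e+02 -4.026e+02  1.000e-01] w 0.4 gf 7.7
[[0,0.05,-4.35,0,0,0,0],[0.05,0.05,-4.3,0,0,0,0],[0,0,-4.35,0,0,-0.01,0],[-3.75,-0.75,0,0,0,-0.1,8.5],[-3.65,-1.1,0,0,0,-0.11,8.5],[0,0,0,0,0,0,8.5],[0,0,3.4,0,0,0,8.5],[0,0,3.4,0,0,0,8.5],[0,0,3.4,0,0,0,8.5],[0,0,0,0,0,0,8.5],[0,0,0,0,0,0,8.5]]
```

{"op": "arm_command", "data": {
  "series": [
    [[0,0,-4.35,0,0,0,0],[0.05,0.05,-4.3,0,0,0,0],[0,0,-4.35,0,0,-0.01,0],[-3.75,-0.75,0,0,0,-0.1,8.5],[-3.65,-1.1,0,0,0,-0.11,8.5],[0,0,0,0,0,0,8.5],[0,0,0,0,0,0,8.5],[0,0,3.4,0,0,0,8.5],[0,0,3.4,0,0,0,8.5],[0,0,3.4,0,0,0,8.5],[0,0,0,0,0,0,8.5],[0,0,0,0,0,0,8.5]]
  ]
}}

```text
time: 12.02
tool_pos: [545.8, -476.8, -5.2]
ee_rot: [0.627, 0.779, 0.0, 0.001]
wrist_force: [-0.5, -0.3, 1.1]
grip_width: 84.7
grasp_force: 0.0
```

{"op": "arm_command", "data": {
  "series": [
    [[0,0,0,0,0,0,0],[0,0,0,0,0,0,0],[0,0,0,0,0,0,0],[0,0,0,0,0,0,0],[0,0,0,0,0,0,0]]
  ]
}}

```text
time: 12.65
tool_pos: [545.6, -477.6, -5.4]
ee_rot: [0.628, 0.779, -0.0, 0.001]
wrist_force: [0.2, -0.3, 5.6]
grip_width: 41.2
grasp_force: 61.2
```

```bash
python3 - <<'E'
from h import *
x,y=cs(0,-60); print(x,y)
plan([(545.5,-477,150,H+.21,0),(x,y,150,H+yw,0,2),(x,y,47,H+yw,0,1)],50)
E
```

```text
624.441326337498 -84.62198691153621
t 12.7 true [ 545.6 -477.6   26.6] w 41.2 gf 61.2
[[0,0,-4.1,0,0,0,0],[0,0,-4.1,0,0,0,0],[0.05,0,-4.15,0,0,0,0],[4.05,1.8,0,0,0,0.03,0],[4.15,1.65,0,0,0,0.03,0],[4.15,1.55,0,0,0,0.03,0],[4.2,1.4,0,0,0,0.03,0],[4.25,1.3,0,0,0,0.03,0],[4.3,1.15,0,0,0,0.03,0],[4.35,1,0,0,0,0.03,0],[4.35,0.9,0,0,0,0.03,0],[4.4,0.75,-0.05,0,0,0.02,0]]
[[0,0,0,0,0,0,0],[0,0,0,0,0,0,0],[0,0,3.45,0,0,0,0],[0,0,3.45,0,0,0,0],[0,0,3.4,0,0,0,0],[0,0,0,0,0,0,0]]
```

The grip holds at 41 mm. Lift and carry.

{"op": "arm_command", "data": {
  "series": [
    [[0,0,-4.1,0,0,0,0],[0,0,-4.1,0,0,0,0],[0.05,0,-4.15,0,0,0,0],[4.05,1.8,0,0,0,0.03,0],[4.15,1.65,0,0,0,0.03,0],[4.15,1.55,0,0,0,0.03,0],[4.2,1.4,0,0,0,0.03,0],[4.25,1.3,0,0,0,0.03,0],[4.3,1.15,0,0,0,0.03,0],[4.35,1,0,0,0,0.03,0],[4.35,0.9,0,0,0,0.03,0],[4.4,0.75,0,0,0,0.02,0]]
  ]
}}

```text
time: 14.15
tool_pos: [623.8, -82.9, 116.6]
ee_rot: [0.723, 0.69, -0.0, -0.0]
wrist_force: [-0.0, 0.0, -1.1]
grip_width: 41.3
grasp_force: 60.6
```

{"op": "arm_command", "data": {
  "series": [
    [[0,0,0,0,0,0,0],[0,0,0,0,0,0,0],[0,0,0,0,0,0,0]]
  ]
}}

```text
time: 14.52
tool_pos: [623.6, -85.4, 116.6]
ee_rot: [0.724, 0.69, -0.0, -0.0]
wrist_force: [0.4, 0.2, -0.4]
grip_width: 41.6
grasp_force: 60.6
```

```bash
python3 - <<'E'
from h import *
x,y=cs(0,-60)
plan([(x,y,45,H+yw,0,2),(x,y,45,H+yw,60,2),(x,y,150,H+yw,60,0)],50)
c=cap('top'); k=c['img'][:,:,::-1]; cv2.imwrite('pics/v6.png',cv2.resize(k[140:270,225:475],None,fx=3.2,fy=3.2,interpolation=cv2.INTER_CUBIC))
E
```

```text
t 14.5 true [623.6 -85.4 148.6] w 41.6 gf 60.6
[[0.05,0.05,3.45,0,0,0,0],[0,0,3.45,0,0,0,0],[0.05,0.05,3.45,0,0,0,0],[0,0,0,0,0,0,0],[0,0,0,0,0,0,0],[0,0,0,0,0,0,6],[0,0,0,0,0,0,6],[0,0,0,0,0,0,6],[0,0,-3.5,0,0,0,6],[0,0,-3.5,0,0,0,6],[0,0,-3.5,0,0,0,6]]
```

View pics/v6.png

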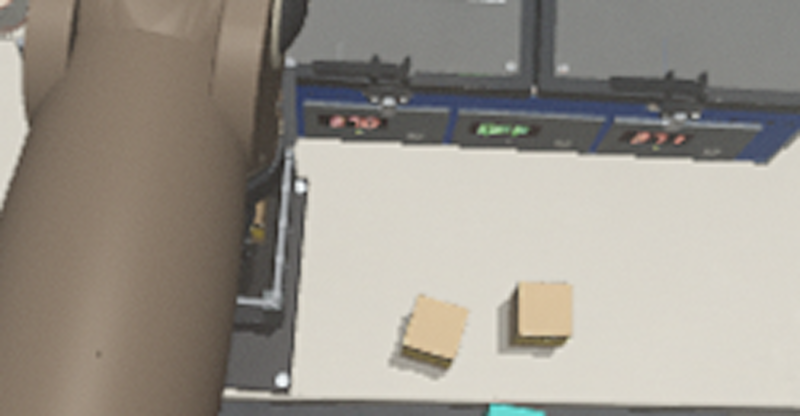

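The arm hides most of the case, but the carton edge at (260,220) is inside the right wall, and the other two cartons haven't moved. Lower and release.

{"op": "arm_command", "data": {
  "series": [
    [[0.05,0.05,3.45,0,0,0,0],[0,0,3.45,0,0,0,0],[0.05,0.05,2.5,0,0,0,0],[0,0,0.8,0,0,0,0],[0,0,0,0,0,0,0],[0,0,0,0,0,0,0]]
  ]
}}

```text
time: 15.32
tool_pos: [625.8, -83.7, 16.2]
ee_rot: [0.723, 0.691, 0.001, 0.001]
wrist_force: [-0.4, 0.1, -0.7]
grip_width: 41.3
grasp_force: 60.7
```

{"op": "arm_command", "data": {
  "series": [
    [[0,0,0.5,0,0,0,0],[0,0,0,0,0,0,0],[0,0,0,0,0,0,6],[0,0,0,0,0,0,6],[0,0,0,0,0,0,6],[0,0,-3.5,0,0,0,6],[0,0,-3.5,0,0,0,6],[0,0,-3.5,0,0,0,6],[0,0,0,0,0,0,6]]
  ]
}}

```text
time: 16.45
tool_pos: [626.9, -83.5, 118.4]
ee_rot: [0.723, 0.691, 0.002, 0.002]
wrist_force: [0.6, 0.2, 0.2]
grip_width: 60.2
grasp_force: 0.0
```

```bash
python3 - <<'E'
from h import *
x,y=567,-321.7
plan([(x,y,150,H+.02,85,2),(x,y,28,H+.02,85,2)],50)
E
```

```text
t 16.4 true [626.9 -83.5 150.4] w 60.2 gf 0.0
[[-4.8,-1,0,0,0,-0.01,8.5],[-4.8,-1,0,0,0,-0.01,8.5],[-4.8,-1.1,0,0,0,-0.02,8.5],[-4.8,-1.15,0,0,0,-0.01,8.5],[-4.75,-1.2,0,0.01,0,-0.02,8.5],[0,0,0,0,0,0,8.5],[0,0,0,0,0,0,8.5],[0,0,4.05,0,0,0,8.5],[0,0,4.1,0,0,0,8.5],[0,0.05,4.05,0,0,0,8.5],[0,0,0,0,0,0,8.5],[0,0,0,0,0,0,8.5]]
```

{"op": "arm_command", "data": {
  "series": [
    [[-4.8,-1,0,0,0,-0.01,8.5],[-4.8,-1,0,0,0,-0.01,8.5],[-4.8,-1.1,0,0,0,-0.02,8.5],[-4.8,-1.15,0,0,0,-0.01,8.5],[-4.75,-1.2,0,0,0,-0.02,8.5],[0,0,0,0,0,0,8.5],[0,0,0,0,0,0,8.5]]
  ]
}}

```text
time: 17.32
tool_pos: [564.7, -321.2, 113.8]
ee_rot: [0.699, 0.715, -0.0, -0.001]
wrist_force: [-0.5, -0.2, -0.4]
grip_width: 84.9
grasp_force: 0.0
```

```bash
python3 - <<'E'
from h import *
c=cap('top','t3.png'); i=c['img'][:,:,::-1].copy()
hsv=cv2.cvtColor(i,cv2.COLOR_BGR2HSV); m=cv2.inRange(hsv,(8,50,60),(28,255,255)); m[:170]=0; m[270:]=0; m[:,:235]=0;m[:,480:]=0
cs_,_=cv2.findContours(m,cv2.RETR_EXTERNAL,cv2.CHAIN_APPROX_NONE)
for k in cs_:
    if cv2.contourArea(k)>30: r=cv2.minAreaRect(k); print(np.round(r[0],1),np.round(r[1],1),w(c,*r[0],66))
s=manip.get_state(); print(s['tool_pos'])
E
```

```text
[269.6 244.4] [ 7.4 20.4] [540.5 -10.   66. ]
[299.6 212.5] [18.5 22.1] [623.2 -82.3  66. ]
[414.5 219.5] [ 99. 129.] [ 610.3 -371.8   66. ]
[ 565.03939721 -320.72212451  114.06760928]
```

Carton 3 is in the case, at px (299.6,212.5). Now the grasp on carton 2.

{"op": "arm_command", "data": {
  "series": [
    [[-0.1,0.2,4.0,0,0,0,8.5],[0,0,4.0,0,0,0,8.5],[0,0,3.8,0,0,0,8.5],[0,0,0,0,0,0,8.5],[0,0,0,0,0,0,8.5],[0,0,0,0,0,0,0],[0,0,0,0,0,0,0],[0,0,0,0,0,0,0],[0,0,0,0,0,0,0],[0,0,0,0,0,0,0]]
  ]
}}

```text
time: 18.62
tool_pos: [568.1, -323.2, -1.7]
ee_rot: [0.699, 0.715, 0.0, 0.001]
wrist_force: [0.2, 0.6, 5.8]
grip_width: 41.5
grasp_force: 60.0
```

```bash
python3 - <<'E'
from h import *
x,y=cs(0,0)
plan([(567,-321.7,150,H+.02,0),(x,y,150,H+yw,0,3)],50)
E
```

```text
t 18.6 true [ 568.1 -323.2   30.3] w 41.5 gf 60.0
[[0.05,-0.05,-4,0,0,0,0],[0.05,0,-4,0,0,0,0],[0.05,-0.05,-3.95,0,0,0,0],[4.2,0.95,0,0,0,0.01,0],[4.25,0.95,0,0,0,0.01,0],[4.25,0.9,0,0,0,0.01,0],[4.25,0.85,0,0,0,0.01,0],[4.25,0.8,0,0,0,0.01,0],[4.25,0.75,0,0,0,0.01,0],[4.25,0.7,-0.05,0,0,0.01,0],[0,0,0,0,0,0,0],[0,0,0,0,0,0,0]]
[[0,0,0,0,0,0,0]]
```

{"op": "arm_command", "data": {
  "series": [
    [[0.05,-0.05,-4,0,0,0,0],[0.05,0,-4,0,0,0,0],[0.05,-0.05,-3.95,0,0,0,0],[4.2,0.95,0,0,0,0.01,0],[4.25,0.95,0,0,0,0.01,0],[4.25,0.9,0,0,0,0.01,0],[4.25,0.85,0,0,0,0.01,0],[4.25,0.8,0,0,0,0.01,0],[4.25,0.75,0,0,0,0.01,0],[4.25,0.7,0,0,0,0.01,0],[0,0,0,0,0,0,0],[0,0,0,0,0,0,0]]
  ]
}}

```text
time: 20.12
tool_pos: [626.7, -24.6, 116.0]
ee_rot: [0.723, 0.691, -0.0, -0.0]
wrist_force: [-0.7, 0.2, -1.4]
grip_width: 41.2
grasp_force: 60.3
```

```bash
python3 - <<'E'
from h import *
x,y=cs(0,0); print(x,y)
plan([(x,y,47.,H+yw,0,2)],50)
E
```

```text
627.5 -24.7
t 20.1 true [626.7 -24.6 148. ] w 41.2 gf 60.3
[[0,0.05,3.35,0,0,0,0],[0,0,3.4,0,0,0,0],[0,0.05,3.35,0,0,0.01,0],[0,0,0,0,0,0,0],[0,0,0,0,0,0,0]]
```

{"op": "arm_command", "data": {
  "series": [
    [[0,0.05,3.35,0,0,0,0],[0,0,3.4,0,0,0,0],[0,0.05,3.35,0,0,0,0],[0,0,0,0,0,0,0],[0,0,0,0,0,0,0],[0,0,0,0,0,0,6],[0,0,0,0,0,0,6],[0,0,0,0,0,0,6],[0,0,-3.5,0,0,0,6],[0,0,-3.5,0,0,0,6],[0,0,-3.5,0,0,0,6],[0,0,0,0,0,0,6]]
  ]
}}

```text
time: 21.62
tool_pos: [629.9, -24.3, 123.9]
ee_rot: [0.723, 0.691, 0.002, 0.002]
wrist_force: [0.9, -0.0, -0.6]
grip_width: 60.2
grasp_force: 0.0
```

```bash
python3 - <<'E'
from h import *
c=cap('top'); i=c['img'][:,:,::-1].copy()
hsv=cv2.cvtColor(i,cv2.COLOR_BGR2HSV); m=cv2.inRange(hsv,(8,50,60),(28,255,255)); m[:170]=0; m[270:]=0; m[:,:235]=0;m[:,480:]=0
cs_,_=cv2.findContours(m,cv2.RETR_EXTERNAL,cv2.CHAIN_APPROX_NONE)
for k in cs_:
    if cv2.contourArea(k)>30: r=cv2.minAreaRect(k); print(np.round(r[0],1),np.round(r[1],1),w(c,*r[0],66))
plan([(550.5,-238,150,H-.27,85,2)],50)
E
```

```text
[269.5 244.7] [ 7.4 21.1] [539.5  -9.8  66. ]
[360.1 243.5] [17.  19.6] [ 546.8 -235.2   66. ]
[299.6 212.4] [18.5 22.2] [623.3 -82.3  66. ]
[280.8 211.4] [12.5 22.5] [625.1 -34.8  66. ]
[257.  219.5] [99. 44.] [603.1  24.2  66. ]
t 21.7 true [628.9 -24.3 153.8] w 60.1 gf 0.0
[[-4.35,-1.35,0.05,0,0,0.04,8.5],[-4.4,-1.2,0.1,0,0,0.05,8.5],[-4.45,-1,0.05,0,0,0.04,8.5],[-4.45,-0.8,0.1,0,0,0.05,8.5],[-4.55,-0.55,0.05,0,0,0.04,8.5],[0,0,0,0,0,0,8.5],[0,0,0,0,0,0,8.5]]
```

{"op": "arm_command", "data": {
  "series": [
    [[-4.35,-1.35,0.05,0,0,0.04,8.5],[-4.4,-1.2,0.1,0,0,0.05,8.5],[-4.45,-1,0.05,0,0,0.04,8.5],[-4.45,-0.8,0.1,0,0,0.05,8.5],[-4.55,-0.55,0.05,0,0,0.04,8.5],[0,0,0,0,0,0,8.5],[0,0,0,0,0,0,8.5],[0,0,0,0,0,0,8.5]]
  ]
}}

```text
time: 22.68
tool_pos: [549.7, -237.1, 116.3]
ee_rot: [0.794, 0.608, -0.0, -0.0]
wrist_force: [-0.1, -0.0, 0.1]
grip_width: 85.0
grasp_force: 0.0
```

```bash
python3 - <<'E'
from h import *
plan([(550.5,-238,28,H-.27,85,2),(550.5,-238,28,H-.27,0)],50)
E
```

```text
t 22.7 true [ 549.7 -237.1  148.3] w 85.0 gf 0.0
[[0,0.05,4,0,0,0,8.5],[-0.05,0.05,4,0,0,0,8.5],[0,0,4.05,0,0,0.01,8.5],[0,0,0,0,0,0,8.5],[0,0,0,0,0,0,8.5],[0,0,0,0,0,0,0]]
```

{"op": "arm_command", "data": {
  "series": [
    [[0,0.05,4,0,0,0,8.5],[-0.05,0.05,4,0,0,0,8.5],[0,0,4,0,0,0,8.5],[0,0,0,0,0,0,8.5],[0,0,0,0,0,0,8.5],[0,0,0,0,0,0,0],[0,0,0,0,0,0,0],[0,0,0,0,0,0,0],[0,0,0,0,0,0,0],[0,0,0,0,0,0,0]]
  ]
}}

```text
time: 23.92
tool_pos: [551.2, -239.5, -1.8]
ee_rot: [0.795, 0.607, 0.001, 0.001]
wrist_force: [-0.3, 0.7, 5.7]
grip_width: 41.3
grasp_force: 61.2
```

```bash
python3 - <<'E'
from h import *
x,y=cs(0,58)
plan([(550.5,-238,150,H-.27,0),(x,y,150,H+yw,0,3)],50)
E
```

```text
t 23.9 true [ 551.2 -239.5   30.2] w 41.3 gf 61.2
[[0.05,-0.05,-4,0,0,0,0],[0.05,0,-4,0,0,0,0],[0,-0.05,-4,0,0,0,0],[4.7,0.1,0,0,0,-0.04,0],[4.7,0.3,0,0,0,-0.04,0],[4.7,0.45,0,0,0,-0.03,0],[4.7,0.6,0,0,0,-0.04,0],[4.65,0.8,0,0,0,-0.03,0],[4.6,1,0,0,0,-0.04,0],[0,0,0,0,0,0,0],[0,0,0,0,0,0,0],[0,0,0,0,0,0,0]]
```

{"op": "arm_command", "data": {
  "series": [
    [[0.05,-0.05,-4,0,0,0,0],[0.05,0,-4,0,0,0,0],[0,-0.05,-4,0,0,0,0],[4.7,0.1,0,0,0,-0.04,0],[4.7,0.3,0,0,0,-0.04,0],[4.7,0.45,0,0,0,-0.03,0],[4.7,0.6,0,0,0,-0.04,0],[4.65,0.8,0,0,0,-0.03,0],[4.6,1,0,0,0,-0.04,0],[0,0,0,0,0,0,0],[0,0,0,0,0,0,0],[0,0,0,0,0,0,0]]
  ]
}}

```text
time: 25.42
tool_pos: [629.7, 32.4, 116.9]
ee_rot: [0.724, 0.69, -0.0, 0.0]
wrist_force: [0.2, -0.8, 0.3]
grip_width: 40.6
grasp_force: 60.8
```

```bash
python3 - <<'E'
from h import *
x,y=cs(0,58); print(x,y)
plan([(x,y,46.5,H+yw,0,2)],50)
E
```

```text
630.4567178737519 33.22458734781834
t 25.4 true [629.7  32.4 148.9] w 40.6 gf 60.8
[[0.05,0,3.4,0,0,0,0],[0,0.05,3.4,0,0,0,0],[0.05,0,3.45,0,0,0,0],[0,0,0,0,0,0,0],[0,0,0,0,0,0,0]]
```

{"op": "arm_command", "data": {
  "series": [
    [[0.05,0,3.4,0,0,0,0],[0,0.05,3.4,0,0,0,0],[0.05,0,3.45,0,0,0,0],[0,0,0,0,0,0,0],[0,0,0,0,0,0,0],[0,0,0,0,0,0,6],[0,0,0,0,0,0,6],[0,0,0,0,0,0,6],[0,0,-3.5,0,0,0,6],[0,0,-3.5,0,0,0,6],[0,0,-4,0,0,0,6],[0,0,0,0,0,0,6]]
  ]
}}

```text
time: 26.92
tool_pos: [632.7, 34.8, 128.4]
ee_rot: [0.723, 0.691, 0.003, 0.002]
wrist_force: [0.1, -0.3, -0.5]
grip_width: 60.3
grasp_force: 0.0
```

{"op": "arm_command", "data": {
  "series": [
    [[0,-4,-5,0,0,0,6],[0,-4,-5,0,0,0,6],[4,-4,0,0,0,0,6],[5,-2,0,0,0,0,6],[5,-2,0,0,0,0,6],[5,0,0,0,0,0,6],[5,0,0,0,0,0,6],[0,0,0,0,0,0,6],[0,0,0,0,0,0,6]]
  ]
}}

```text
time: 28.05
tool_pos: [483.3, 281.4, 221.0]
ee_rot: [0.723, 0.691, -0.001, -0.0]
wrist_force: [-1.0, -0.1, -0.7]
grip_width: 60.3
grasp_force: 0.0
```

```bash
python3 - <<'E'
from h import *
c=cap('top'); i=c['img'][:,:,::-1]
cv2.imwrite('pics/v7.png',cv2.resize(i[140:275,220:400],None,fx=4.4,fy=4.4,interpolation=cv2.INTER_CUBIC))
def A(p,z): return w(c,225+(p[0]+.5)/4.5-.5,145+(p[1]+.5)/4.5-.5,z)
cc,ss=np.cos(yw),np.sin(yw)
for p in [(25,33),(415,62)]:
    for th in (1.7,1.76,1.82):
        k=A(p,90+128*np.sin(th)+8*np.cos(th))[:2]-qc; print(th,cc*k[0]+ss*k[1],-ss*k[0]+cc*k[1],'exp x outer',62-128*np.cos(th)+8*np.sin(th))
print(manip.get_state()['tool_pos'])
E
```

```text
1.7 92.45293575574652 97.43974892282822 exp x outer 86.4254137534469
1.76 93.03176446711187 97.86981557219679 exp x outer 93.9310699153896
1.82 93.80523534541157 98.40994777862629 exp x outer 101.3218087070544
1.7 90.79341432100173 -97.59844217985716 exp x outer 86.4254137534469
1.76 91.3875364006795 -97.46798546504625 exp x outer 93.9310699153896
1.82 92.18649622616672 -97.42720314954623 exp x outer 101.3218087070544
[483.42839565 280.86449689 221.36178433]
```

View pics/v7.png

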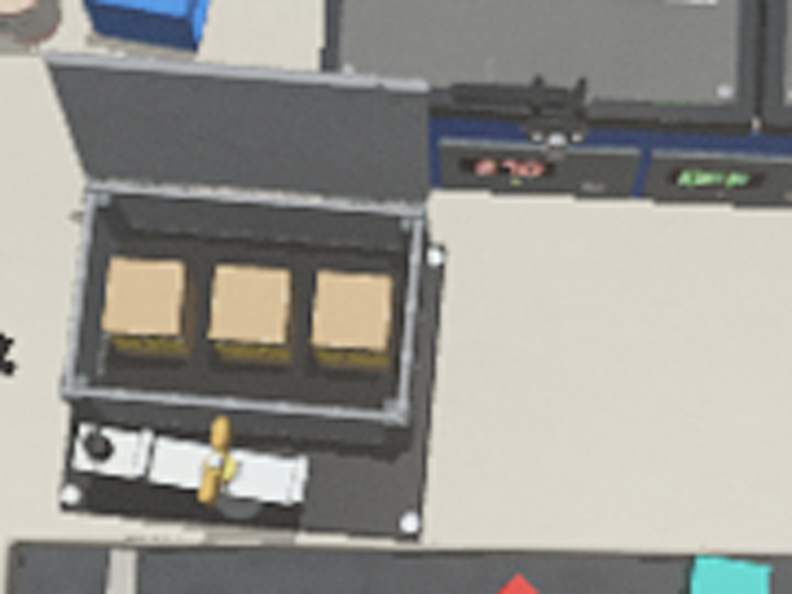

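All three cartons stand below the rim inside the case, and the lid is at about 1.75 rad. Next I'll straddle the lid's edge on its left half and swing it over with the rear finger.

```bash
python3 - <<'E'
from h import *
x,y=cs(75,35); print(x,y)
plan([(x,y,270,H+yw,60,2),(x,y,178,H+yw,60,1)],50)
E
```

```text
704.1867099425465 6.431150286935363
t 28.1 true [483.4 280.9 253.4] w 60.1 gf 0.0
[[-3.3,2.9,-0.2,0,0,0,6],[-3.3,2.9,-0.2,0,0,0,6],[-3.3,2.9,-0.2,0,0,0,6],[-3.3,2.9,-0.2,0,0,0,6],[-3.3,2.95,-0.2,0,0,0,6],[-3.3,2.9,-0.2,0,0,0,6],[-3.3,2.95,-0.25,0,0,0,6],[-3.3,2.9,-0.2,0,0,0,6],[0,0,0,0,0,0,6],[0,0,0,0,0,0,6],[0,0,4.6,0,0,0,6],[0,0.05,4.6,0,0,0,6]]
[[0,0,0,0,0,0,6]]
```

{"op": "arm_command", "data": {
  "series": [
    [[-3.3,2.9,-0.2,0,0,0,6],[-3.3,2.9,-0.2,0,0,0,6],[-3.3,2.9,-0.2,0,0,0,6],[-3.3,2.9,-0.2,0,0,0,6],[-3.3,2.95,-0.2,0,0,0,6],[-3.3,2.9,-0.2,0,0,0,6],[-3.3,2.95,-0.25,0,0,0,6],[-3.3,2.9,-0.2,0,0,0,6],[0,0,0,0,0,0,6],[0,0,0,0,0,0,6],[0,0,0,0,0,0,6]]
  ]
}}

```text
time: 29.48
tool_pos: [703.6, 7.5, 239.0]
ee_rot: [0.723, 0.691, 0.0, 0.0]
wrist_force: [0.5, 0.2, -0.1]
grip_width: 60.0
grasp_force: 0.0
```

{"op": "arm_command", "data": {
  "series": [
    [[0,0,4.6,0,0,0,6],[0,0,4.7,0,0,0,6],[0,0,0,0,0,0,6],[0,-1.8,0,0,0,0,6],[0,-1.8,0,0,0,0,6],[0,-1.8,0,0,0,0,6],[0,-1.8,0,0,0,0,6],[0,-1.7,0.9,0,0,0,6],[0,-1.8,1,0,0,0,6],[0,-1.4,1.4,0,0,0,6],[0,0,0,0,0,0,6],[0,0,0,0,0,0,6]]
  ]
}}

```text
time: 30.98
tool_pos: [584.7, 12.9, 114.6]
ee_rot: [0.723, 0.691, 0.001, 0.001]
wrist_force: [0.4, -0.5, 0.3]
grip_width: 59.9
grasp_force: 0.0
```

```bash
python3 - <<'E'
from h import *
x,y=cs(-30,35); print(manip.get_state()['tool_pos'], manip.get_state()['wrist_force'])
c=cap('scene'); i=c['img'][:,:,::-1]; cv2.imwrite('pics/v8.png',cv2.resize(i[130:310,180:360],None,fx=3.3,fy=3.3,interpolation=cv2.INTER_CUBIC))
E
```

```text
[584.71009134  12.85177523 114.56971187] [ 0.43476143 -0.4967279   0.273675  ]
```

View pics/v8.png

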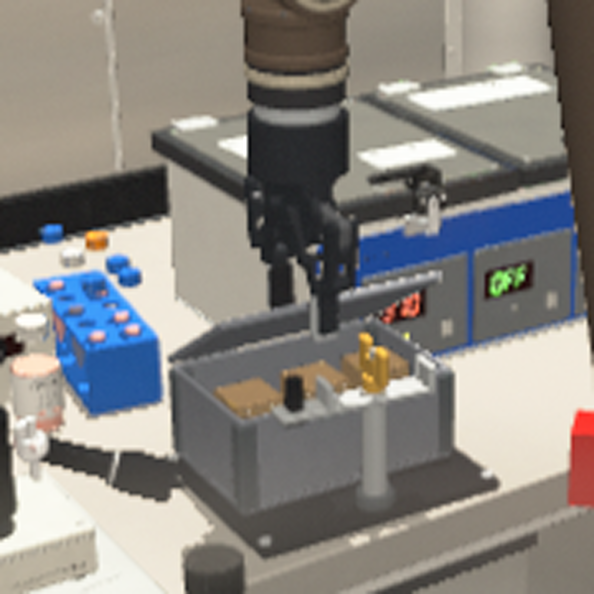

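The lid is at about 0.6 rad with the rear finger on top of it. Now I'll rise, shut the fingers and push the lid down from above.

{"op": "arm_command", "data": {
  "series": [
    [[0,0,-4,0,0,0,6],[0,0,-4,0,0,0,4],[-2,2.6,0,0,0,0,0],[0,0,0,0,0,0,0],[0,0,0,0,0,0,0],[0,0,0,0,0,0,0],[0,0,3,0,0,0,0],[0,0,2.5,0,0,0,0],[0,0,2,0,0,0,0],[0,0,2,0,0,0,0],[0,0,0,0,0,0,0]]
  ]
}}

```text
time: 32.4
tool_pos: [607.0, -8.2, 96.1]
ee_rot: [0.723, 0.691, -0.001, -0.001]
wrist_force: [-0.5, 0.6, -0.3]
grip_width: 0.5
grasp_force: 0.0
```

{"op": "arm_command", "data": {
  "series": [
    [[0,0,1,0,0,0,0],[0,0,1,0,0,0,0],[0,0,0.5,0,0,0,0],[0,0,0.5,0,0,0,0],[0,0,0,0,0,0,0],[0,0,0,0,0,0,0]]
  ]
}}

```text
time: 33.15
tool_pos: [608.7, -8.6, 67.4]
ee_rot: [0.723, 0.691, 0.0, 0.0]
wrist_force: [-0.7, 0.4, 0.3]
grip_width: -0.3
grasp_force: 0.0
```

{"op": "arm_command", "data": {
  "series": [
    [[0,0,0.3,0,0,0,0],[0,0,0,0,0,0,0],[0,0,0,0,0,0,0]]
  ]
}}

```text
time: 33.52
tool_pos: [609.1, -8.6, 66.0]
ee_rot: [0.723, 0.691, 0.001, 0.001]
wrist_force: [-2.6, 0.7, 8.3]
grip_width: 0.1
grasp_force: 4.2
```

The lid is shut: contact at a true 98 mm with 8 N. Next is the bar, and I'll turn the wrist to the other half-turn first so there is room for the clockwise swing.

```bash
cat >> h.py <<'E'
def knob(a): return cs(-100+66*np.sin(a),66*np.cos(a))
E
python3 - <<'E'
from h import *
x,y=knob(.113); print(x,y)
x0,y0=manip.get_state()['tool_pos'][:2]
plan([(x0,y0,190,H+yw,30),(x,y,190,H+yw-.113-np.pi,40,2)],50)
E
```

```text
538.4055666385493 45.51220899059777
t 33.5 true [609.1  -8.6  98. ] w 0.1 gf 4.2
[[0,0,-4.6,0,0,0,3],[0,0,-4.6,0,0,0,3],[0.3,-0.4,0,0,0,-0.17,4],[0.35,-0.35,0,0,0,-0.17,4],[0.4,-0.3,0,0,0,-0.17,4],[0.45,-0.2,0,0,0,-0.17,4],[0.45,-0.15,0,0,0,-0.17,4],[0.5,-0.05,0,0,0,-0.17,4],[0.5,0.05,0,0,0,-0.17,4],[0.5,0.1,0,0,0,-0.17,4],[0.45,0.2,0,0,0,-0.17,4],[0.4,0.25,0,0,0,-0.17,4]]
[[0.35,0.35,0,0,0,-0.17,4],[0.3,0.4,0,0,0,-0.16,4],[0.25,0.45,0,0,0,-0.17,4],[0.15,0.45,0,0,0,-0.16,4],[0.1,0.5,0,0,0,-0.17,4],[0,0.5,0,0,0,-0.16,4],[-0.05,0.45,0,0,0,-0.17,4],[-0.15,0.5,0,0,0,-0.16,4],[0,0,0,0,0,0,4],[0,0,0,0,0,0,4]]
```

{"op": "arm_command", "data": {
  "series": [
    [[0,0,-4.6,0,0,0,3],[0,0,-4.6,0,0,0,3],[0.3,-0.4,0,0,0,-0.17,4],[0.35,-0.35,0,0,0,-0.17,4],[0.4,-0.3,0,0,0,-0.17,4],[0.45,-0.2,0,0,0,-0.17,4],[0.45,-0.15,0,0,0,-0.17,4],[0.5,-0.05,0,0,0,-0.17,4],[0.5,0.05,0,0,0,-0.17,4],[0.5,0.1,0,0,0,-0.17,4],[0.45,0.2,0,0,0,-0.17,4],[0.4,0.25,0,0,0,-0.17,4]]
  ]
}}

```text
time: 35.02
tool_pos: [569.5, 21.8, 156.4]
ee_rot: [-0.044, 0.999, -0.0, 0.0]
wrist_force: [-0.4, -0.2, 0.4]
grip_width: 39.9
grasp_force: 0.0
```

{"op": "arm_command", "data": {
  "series": [
    [[0.35,0.35,0,0,0,-0.17,4],[0.3,0.4,0,0,0,-0.16,4],[0.25,0.45,0,0,0,-0.17,4],[0.15,0.45,0,0,0,-0.16,4],[0.1,0.5,0,0,0,-0.17,4],[0,0.5,0,0,0,-0.16,4],[-0.05,0.45,0,0,0,-0.17,4],[-0.15,0.5,0,0,0,-0.16,4],[0,0,0,0,0,0,4],[0,0,0,0,0,0,4]]
  ]
}}

```text
time: 36.28
tool_pos: [538.1, 45.7, 156.4]
ee_rot: [-0.644, 0.765, -0.0, 0.0]
wrist_force: [0.7, 0.2, 0.5]
grip_width: 40.1
grasp_force: 0.0
```

```bash
python3 - <<'E'
from h import *
x,y=knob(.113)
plan([(x,y,110,H+yw-.113-np.pi,40,3),(x,y,110,H+yw-.113-np.pi,0,3)],50)
print(manip.get_state()['qpos'].round(2))
E
```

```text
t 36.3 true [538.1  45.7 188.4] w 40.1 gf 0.0
[[0,0,3.9,0,0,0,4],[0,-0.05,3.95,0,0,-0.01,4],[0,0,0,0,0,0,4],[0,0,0,0,0,0,4],[0,0,0,0,0,0,4],[0,0,0,0,0,0,0],[0,0,0,0,0,0,0],[0,0,0,0,0,0,0],[0,0,0,0,0,0,0]]
[ 0.08  0.16 -0.1   1.32 -0.   -1.32]
```

{"op": "arm_command", "data": {
  "series": [
    [[0,0,3.5,0,0,0,4],[0,0,3,0,0,0,4],[0,0,1.2,0,0,0,4],[0,0,0,0,0,0,4],[0,0,0,0,0,0,4],[0,0,0,0,0,0,0],[0,0,0,0,0,0,0],[0,0,0,0,0,0,0],[0,0,0,0,0,0,0]]
  ]
}}

```text
time: 37.4
tool_pos: [538.6, 45.9, 80.5]
ee_rot: [-0.645, 0.764, -0.001, 0.001]
wrist_force: [-0.2, 1.8, 5.6]
grip_width: 11.6
grasp_force: 58.5
```

```bash
python3 - <<'E'
from h import *
plan([(*knob(a),111,H+yw-a-np.pi,0) for a in np.linspace(.24,1.59,11)]+[(*knob(1.6),111,H+yw-1.59-np.pi,0,3)],50)
s=manip.get_state(); p=s['tool_pos'][:2]-np.array(cs(-100,0)); print(p,np.hypot(*p))
E
```

```text
t 37.4 true [538.6  45.9 112.5] w 11.6 gf 58.5
[[0.1,-0.85,0.15,0,0,0.12,0],[0.05,-0.85,0,0,0,0.14,0],[0.05,-0.9,0,0,0,0.13,0],[0.1,-0.9,0,0,0,0.14,0],[0.05,-0.9,0,0,0,0.13,0],[0.05,-0.85,0,0,0,0.14,0],[0.05,-0.9,0,0,0,0.13,0],[0.05,-0.9,0,0,0,0.14,0],[0.1,-0.9,0,0,0,0.13,0],[0.05,-0.85,0,0,0,0.14,0],[0.05,-0.9,0,0,0,0.13,0],[0,-0.05,0,0,0,0,0]]
[[0,0,0,0,0,0,0],[0,0,0,0,0,0,0],[0,0,0,0,0,0,0]]
[10.93072114 65.50209815] 66.40787247552967
```

{"op": "arm_command", "data": {
  "series": [
    [[0.05,-0.85,0,0,0,0.13,0],[0.05,-0.85,0,0,0,0.13,0],[0.05,-0.9,0,0,0,0.13,0],[0.1,-0.9,0,0,0,0.14,0],[0.05,-0.9,0,0,0,0.13,0],[0.05,-0.85,0,0,0,0.14,0],[0,0,0,0,0,0,0]]
  ]
}}

```text
time: 38.28
tool_pos: [580.8, 18.0, 80.5]
ee_rot: [-0.296, 0.955, 0.0, -0.0]
wrist_force: [-5.0, 0.0, 8.9]
grip_width: 12.2
grasp_force: 59.0
```

```bash
python3 - <<'E'
from h import *
s=manip.get_state(); p=s['tool_pos'][:2]-np.array(cs(-100,0)); print(p,np.hypot(*p), 'bar',H+yw-np.arctan2(p[1],p[0]))
plan([(*knob(a),112,H+yw-a-np.pi,0) for a in np.linspace(1.03,1.6,5)]+[(*knob(1.62),112,H+yw-1.6-np.pi,0,3)],50)
E
```

```text
[53.14057333 37.65027052] 65.12651843612207 bar 0.9033862314921958
t 38.3 true [580.8  18.  112.5] w 12.2 gf 59.0
[[-0.05,-0.85,0.05,0,0,0.11,0],[0.05,-0.9,0,0,0,0.14,0],[0.1,-0.95,0,0,0,0.15,0],[0.05,-0.95,0,0,0,0.14,0],[0.05,-0.95,0,0,0,0.14,0],[0,-0.1,0,0,0,0,0],[0,0,0,0,0,0,0],[0,0,0,0,0,0,0],[0,0,0,0,0,0,0]]
```

{"op": "arm_command", "data": {
  "series": [
    [[0,-0.85,0,0,0,0.11,0],[0.05,-0.9,0,0,0,0.14,0],[0.05,-0.95,0,0,0,0.15,0],[0.05,-0.95,0,0,0,0.14,0],[0.05,-0.95,0,0,0,0.14,0],[0,-0.1,0,0,0,0,0],[0,0,0,0,0,0,0],[0,0,0,0,0,0,0],[0,0,0,0,0,0,0]]
  ]
}}

```text
time: 39.4
tool_pos: [590.3, -19.4, 80.3]
ee_rot: [0.036, 0.999, 0.006, -0.003]
wrist_force: [-15.3, 20.7, 14.9]
grip_width: 11.8
grasp_force: 60.0
```

```bash
cat > b.py <<'E'
from h import *
s=manip.get_state(); p=s['tool_pos'][:2]-np.array(cs(-100,0)); print(p,np.hypot(*p), 'bar',H+yw-np.arctan2(p[1],p[0]), s['wrist_force'].round(1),s['torque'].round(2),s['grip_width'],'q6',s['qpos'][5])
E
python3 b.py
```

```text
[62.65571911  0.19222934] 62.65601399617869 bar 1.516728310929232 [-15.3  20.7  14.9] [4.18 3.1  0.11] 11.820224977095167 q6 0.033208934989529065
```

The bar resists with about 20 N, so it looks to be at its stop. I'll release, rise and look.

{"op": "arm_command", "data": {
  "series": [
    [[0,0,0,0,0,0,3],[0,0,0,0,0,0,4],[0,0,0,0,0,0,4],[0,0,-4,0,0,0,4],[0,0,-4,0,0,0,4],[0,0,-4,0,0,0,4],[5,0,0,0,0,0,4],[5,-5,0,0,0,0,4],[4,-5,0,0,0,0,4],[0,-5,0,0,0,0,4],[0,-5,0,0,0,0,4],[0,0,0,0,0,0,4]]
  ]
}}

```text
time: 40.9
tool_pos: [445.9, -211.1, 199.1]
ee_rot: [0.041, 0.999, -0.0, -0.0]
wrist_force: [-0.3, 0.3, 1.1]
grip_width: 39.7
grasp_force: 0.0
```

```bash
python3 - <<'E'
from h import *
c=cap('top'); i=c['img'][:,:,::-1]
cv2.imwrite('pics/v9.png',cv2.resize(i[170:270,225:325],None,fx=6,fy=6,interpolation=cv2.INTER_CUBIC))
print(manip.get_state()['tool_pos'])
E
```

```text
[ 446.06384801 -209.59567945  199.15057139]
```

View pics/v9.png

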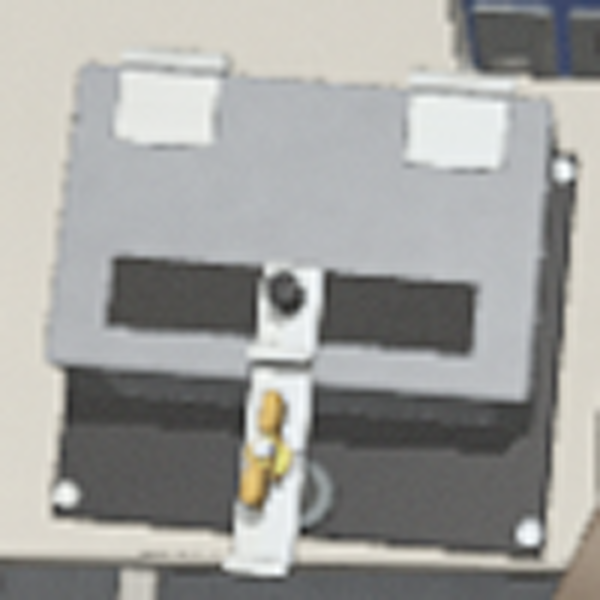

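The lid is shut and the bar lies over it, with the knob at crop (286,293), toe centre at (294,267) and heel centre at (256,572). The wing ends are at (272,398) and (252,500). I'll compute the angles.

```bash
python3 - <<'E'
from h import *
c=cap('top')
def A(p,z): return w(c,225+(p[0]+.5)/6-.5,170+(p[1]+.5)/6-.5,z)[:2]
def ang(a,b): d=a-b; return yw-np.arctan2(d[1],d[0])
t,h=A((294,267),107),A((256,572),122); print('bar from case x:',ang(t,h), t,h)
e=[A(p,107) for p in [(258,360),(323,268),(315,355)]]; print('right edge',ang(e[1],e[2]))
k=A((286,291),133); print('knob',k,'exp',knob(H),'ang',ang(k,np.array(cs(-100,0))))
a,b=A((272,398),149),A((252,500),149); print('nut',ang(a,b),(a+b)/2,'axis',cs(-100,0),np.linalg.norm(a-b))
l=[A(p,98) for p in [(48,362),(530,402),(550,97),(85,65)]]; print(l, ang(l[1],l[0])-H, ang(l[3],l[0]),ang(l[2],l[1]))
plan([(*cs(-100,0),210,yw-.1-np.pi,28,2)],50)
E
```

```text
bar from case x: 0.014090748219280906 [608.5 -21.9] [482.7 -13.7]
right edge -0.0009026767990954754
knob [592.8 -22.3] exp (np.float64(593.5442074167961), np.float64(-22.966751591248894)) ang -0.009627422059038444
nut 0.09899832153985713 [527.15 -17.6 ] axis (np.float64(527.6300218141063), np.float64(-19.60221056249676)) 40.15084058895902
[array([569.3,  77.3]), array([ 556.4, -118.4]), array([ 684.5, -123.6]), array([694.7,  69.1])] 0.014821996501469759 0.014297785462828332 -0.010428988227336372
t 41.0 true [ 446.2 -208.5  231.2] w 40.1 gf 0.0
[[-1.35,3.9,0.45,0,0,0.01,2.8],[-1.3,3.9,0.4,0,0,0.02,2.8],[-1.2,3.95,0.45,0,0,0.01,2.8],[-1.15,3.95,0.4,0,0,0.02,2.8],[-1.1,3.95,0.45,0,0,0.01,2.8],[0,0,0,0,0,0,2.8],[0,0,0,0,0,0,2.8]]
```

The bar reads 1.57 ± 0.01, so it is at its stop. The nut is at 0.10, and I'll go there now.

{"op": "arm_command", "data": {
  "series": [
    [[-1.35,3.9,0.45,0,0,0.01,2.8],[-1.3,3.9,0.4,0,0,0.02,2.8],[-1.2,3.95,0.45,0,0,0.01,2.8],[-1.15,3.95,0.4,0,0,0.02,2.8],[-1.1,3.95,0.45,0,0,0.01,2.8],[0,0,0,0,0,0,2.8],[0,0,0,0,0,0,2.8],[0,0,0,0,0,0,2.8]]
  ]
}}

```text
time: 42.0
tool_pos: [527.4, -19.3, 178.2]
ee_rot: [0.074, 0.997, -0.0, 0.0]
wrist_force: [-0.3, 0.1, -0.0]
grip_width: 27.8
grasp_force: 0.0
```

```bash
python3 - <<'E'
from h import *
plan([(527.5,-18.8,122,yw-.1-np.pi,28,2),(527.5,-18.8,122,yw-.1-np.pi,0,4)],40)
E
```

```text
t 42.0 true [527.4 -19.3 210.2] w 27.8 gf 0.0
[[0,0,2.95,0,0,0,2.8],[0,0.05,2.95,0,0,0,2.8],[0,0,2.9,0,0,0,2.8],[0,0,0,0,0,0,2.8],[0,0,0,0,0,0,2.8],[0,0,0,0,0,0,0],[0,0,0,0,0,0,0],[0,0,0,0,0,0,0],[0,0,0,0,0,0,0],[0,0,0,0,0,0,0]]
```

{"op": "arm_command", "data": {
  "series": [
    [[0,0,2.95,0,0,0,2.8],[0,0,2.95,0,0,0,2.8],[0,0,2.9,0,0,0,2.8],[0,0,0,0,0,0,2.8],[0,0,0,0,0,0,2.8],[0,0,0,0,0,0,0],[0,0,0,0,0,0,0],[0,0,0,0,0,0,0],[0,0,0,0,0,0,0]]
  ]
}}

```text
time: 43.12
tool_pos: [529.1, -15.6, 91.8]
ee_rot: [0.072, 0.997, 0.004, 0.002]
wrist_force: [0.2, 11.5, 3.3]
grip_width: 6.6
grasp_force: 60.1
```

{"op": "arm_command", "data": {
  "series": [
    [[0,0,0,0,0,0.15,0],[0,0,0,0,0,0.15,0],[0,0,0,0,0,0.15,0],[0,0,0,0,0,0.15,0],[0,0,0,0,0,0.15,0],[0,0,0,0,0,0.15,0],[0,0,0,0,0,0,0],[0,0,0,0,0,0,0]]
  ]
}}

```text
time: 44.12
tool_pos: [528.7, -16.1, 91.8]
ee_rot: [0.499, 0.867, 0.003, -0.0]
wrist_force: [-1.2, 10.8, 4.0]
grip_width: 6.9
grasp_force: 60.2
```

```bash
cat > n.py <<'E'
from h import *
s=manip.get_state(); m=R.from_quat(s['ee_rot']).as_matrix(); print('tool as nut angle (mod pi)',(yw-np.arctan2(m[1,0],m[0,0]))%np.pi, s['tool_pos'].round(1), s['wrist_force'].round(1),s['torque'].round(2),round(s['grip_width'],1),'q6',s['qpos'][5].round(2))
E
python3 n.py
```

```text
tool as nut angle (mod pi) 0.9940920042426193 [528.7 -16.1  91.8] [-1.2 10.8  4. ] [ 2.03  0.25 -0.07] 6.9 q6 1.01
```

The nut turns with the grip (angle 0.99). I'll release, recentre by about 3 mm, and take the second turn.

{"op": "arm_command", "data": {
  "series": [
    [[0,0,0,0,0,0,2],[0.2,0.25,0,0,0,0,2.5],[0,0,0,0,0,0,2.5],[0,0,0,0,0,0,0],[0,0,0,0,0,0,0],[0,0,0,0,0,0,0],[0,0,0,0,0,0,0]]
  ]
}}

```text
time: 45.0
tool_pos: [529.0, -16.3, 90.5]
ee_rot: [0.5, 0.866, -0.0, 0.0]
wrist_force: [-1.4, 0.1, 5.8]
grip_width: 6.9
grasp_force: 59.2
```

{"op": "arm_command", "data": {
  "series": [
    [[0,0,0,0,0,0.15,0],[0,0,0,0,0,0.15,0],[0,0,0,0,0,0.15,0],[0,0,0,0,0,0.15,0],[0,0,0,0,0,0.15,0],[0,0,0,0,0,0.15,0],[0,0,0,0,0,0,0],[0,0,0,0,0,0,0]]
  ]
}}

```text
time: 46.0
tool_pos: [528.1, -16.4, 90.5]
ee_rot: [0.827, 0.562, -0.001, 0.0]
wrist_force: [-4.5, -1.9, 8.1]
grip_width: 7.0
grasp_force: 59.5
```

```bash
python3 n.py
```

```text
tool as nut angle (mod pi) 1.8963323937359866 [528.1 -16.4  90.5] [-4.5 -1.9  8.1] [-0.24  1.   -0.04] 7.0 q6 1.92
```

{"op": "arm_command", "data": {
  "series": [
    [[0,0,0,0,0,0,2],[0,0,0,0,0,0,2.5],[0,0,0,0,0,0,2.5],[0,0,0,0,0,0,0],[0,0,0,0,0,0,0],[0,0,0,0,0,0,0],[0,0,0,0,0,0,0]]
  ]
}}

```text
time: 46.88
tool_pos: [528.4, -15.6, 90.4]
ee_rot: [0.827, 0.563, 0.0, -0.0]
wrist_force: [-4.6, 2.1, 6.1]
grip_width: 6.8
grasp_force: 60.7
```

{"op": "arm_command", "data": {
  "series": [
    [[0,0,0,0,0,0.15,0],[0,0,0,0,0,0.15,0],[0,0,0,0,0,0.15,0],[0,0,0,0,0,0.15,0],[0,0,0,0,0,0.15,0],[0,0,0,0,0,0.15,0],[0,0,0,0,0,0,0],[0,0,0,0,0,0,0]]
  ]
}}

```text
time: 47.88
tool_pos: [528.3, -15.6, 90.4]
ee_rot: [0.989, 0.147, -0.0, -0.0]
wrist_force: [-4.0, 1.5, 6.9]
grip_width: 7.1
grasp_force: 60.7
```

```bash
python3 n.py
```

```text
tool as nut angle (mod pi) 2.7956910171490597 [528.3 -15.6  90.4] [-4.   1.5  6.9] [ 0.26  0.79 -0.01] 7.1 q6 2.82
```

At 2.80. Now I'll release, rise, wind the wrist back half a turn and regrip.

{"op": "arm_command", "data": {
  "series": [
    [[0,0,0,0,0,0,2.5],[0,0,0,0,0,0,2.8],[0,0,-3,0,0,0,2.8],[0,0,-2,0,0,0,2.8],[0,0,0,0,0,-0.157,2.8],[0,0,0,0,0,-0.157,2.8],[0,0,0,0,0,-0.157,2.8],[0,0,0,0,0,-0.157,2.8],[0,0,0,0,0,-0.157,2.8],[0,0,0,0,0,-0.157,2.8],[0,0,0,0,0,-0.157,2.8],[0,0,0,0,0,-0.157,2.8]]
  ]
}}

```text
time: 49.38
tool_pos: [528.9, -16.0, 139.6]
ee_rot: [0.712, 0.702, -0.0, -0.0]
wrist_force: [-0.1, -0.1, -0.1]
grip_width: 28.0
grasp_force: 0.0
```

{"op": "arm_command", "data": {
  "series": [
    [[0,0,0,0,0,-0.157,2.8],[0,0,0,0,0,-0.157,2.8],[0,0,0,0,0,-0.157,2.8],[0,0,0,0,0,-0.157,2.8],[0,0,0,0,0,-0.157,2.8],[0,0,0,0,0,-0.157,2.8],[0,0,0,0,0,-0.157,2.8],[0,0,0,0,0,-0.157,2.8],[0,0,0,0,0,-0.157,2.8],[0,0,0,0,0,-0.157,2.8],[0,0,0,0,0,-0.157,2.8],[0,0,0,0,0,-0.157,2.8]]
  ]
}}

```text
time: 50.88
tool_pos: [528.9, -16.0, 139.6]
ee_rot: [-0.149, 0.989, -0.0, -0.0]
wrist_force: [0.7, -0.6, 0.2]
grip_width: 27.6
grasp_force: 0.0
```

```bash
python3 n.py; python3 - <<'E'
from h import *
plan([(528.5,-15.8,122.3,yw-2.796,28,2)],30)
E
```

```text
tool as nut angle (mod pi) 2.792296436821371 [528.9 -16.  139.6] [ 0.7 -0.6  0.2] [-0.03  0.06 -0.03] 27.6 q6 -0.33
t 50.9 true [528.9 -16.  171.6] w 27.6 gf 0.0
[[0,0,2.45,0,0,0,2.8],[0.05,0.05,2.5,0,0,0,2.8],[0,0,0,0,0,0,2.8],[0,0,0,0,0,0,2.8]]
```

{"op": "arm_command", "data": {
  "series": [
    [[0,0,2.45,0,0,0,2.8],[0,0,2.5,0,0,0,2.8],[0,0,0,0,0,0,2.8],[0,0,0,0,0,0,2.8],[0,0,0,0,0,0,0],[0,0,0,0,0,0,0],[0,0,0,0,0,0,0],[0,0,0,0,0,0,0]]
  ]
}}

```text
time: 51.88
tool_pos: [529.5, -15.2, 91.7]
ee_rot: [-0.146, 0.989, 0.001, 0.001]
wrist_force: [-2.5, 4.0, 5.8]
grip_width: 7.0
grasp_force: 59.9
```

{"op": "arm_command", "data": {
  "series": [
    [[0,0,0,0,0,0.15,0],[0,0,0,0,0,0.15,0],[0,0,0,0,0,0.15,0],[0,0,0,0,0,0.15,0],[0,0,0,0,0,0.15,0],[0,0,0,0,0,0,0],[0,0,0,0,0,0,0]]
  ]
}}

```text
time: 52.75
tool_pos: [529.4, -16.0, 91.7]
ee_rot: [0.226, 0.974, 0.0, 0.001]
wrist_force: [-1.2, 1.4, 5.9]
grip_width: 6.8
grasp_force: 59.9
```

```bash
python3 n.py
```

```text
tool as nut angle (mod pi) 0.40590207929045974 [529.4 -16.   91.7] [-1.2  1.4  5.9] [ 0.29  0.52 -0.09] 6.8 q6 0.43
```

At 3.55. Now small steps up to the stop.

{"op": "arm_command", "data": {
  "series": [
    [[0,0,0,0,0,0.1,0],[0,0,0,0,0,0.1,0],[0,0,0,0,0,0.06,0],[0,0,0,0,0,0,0],[0,0,0,0,0,0,0]]
  ]
}}

```text
time: 53.38
tool_pos: [529.2, -16.2, 91.7]
ee_rot: [0.351, 0.936, -0.0, 0.001]
wrist_force: [-2.6, 0.7, 6.5]
grip_width: 6.6
grasp_force: 60.0
```

```bash
python3 n.py
```

```text
tool as nut angle (mod pi) 0.6660157113795235 [529.2 -16.2  91.7] [-2.6  0.7  6.5] [ 0.12  0.57 -0.08] 6.6 q6 0.69
```

{"op": "arm_command", "data": {
  "series": [
    [[0,0,0,0,0,0.06,0],[0,0,0,0,0,0,0],[0,0,0,0,0,0,0]]
  ]
}}

```text
time: 53.75
tool_pos: [529.2, -16.2, 91.7]
ee_rot: [0.378, 0.926, -0.0, 0.001]
wrist_force: [-2.5, 0.8, 6.7]
grip_width: 6.7
grasp_force: 66.0
```

```bash
python3 n.py
```

```text
tool as nut angle (mod pi) 0.7234973657891515 [529.2 -16.2  91.7] [-2.5  0.8  6.7] [-0.02  0.67  1.03] 6.7 q6 0.74
```

The moment about z jumped from 0.1 to 1.0 N m, so the nut is at its firm stop. I'll release, clear out and take a last look.

{"op": "arm_command", "data": {
  "series": [
    [[0,0,0,0,0,0,2.5],[0,0,0,0,0,0,2.8],[0,0,0,0,0,0,2.8],[0,0,-4,0,0,0,2.8],[0,0,-4,0,0,0,2.8],[0,0,-4,0,0,0,2.8],[5,-3,0,0,0,0,2.8],[5,-3,0,0,0,0,2.8],[5,-3,0,0,0,0,2.8],[3,-5,0,0,0,0,2.8],[0,-5,0,0,0,0,2.8],[0,0,0,0,0,0,2.8]]
  ]
}}

```text
time: 55.25
tool_pos: [265.6, -26.5, 210.9]
ee_rot: [0.381, 0.925, 0.0, 0.001]
wrist_force: [1.0, -0.1, 0.4]
grip_width: 28.3
grasp_force: 0.0
```

```bash
python3 - <<'E'
from h import *
c=cap('top'); i=c['img'][:,:,::-1]
cv2.imwrite('pics/v10.png',cv2.resize(i[170:270,225:325],None,fx=6,fy=6,interpolation=cv2.INTER_CUBIC))
print(manip.get_state()['tool_pos'])
E
```

```text
[266.91536907 -25.87535555 210.75995721]
```

View pics/v10.png

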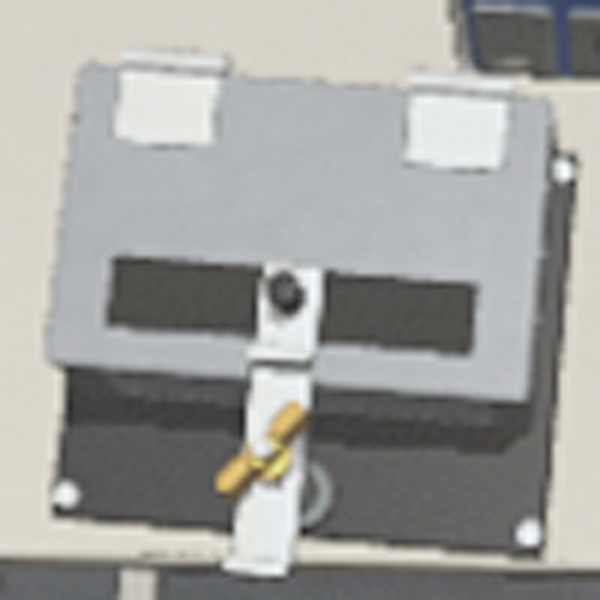

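The wings run from (225,490) to (300,410), about 0.7 rad past half a turn, which matches the 3.8 rad stop. The lid is shut and the bar lies across it, so I'm handing in.

```bash
python3 -c "
from plant import manip
print(manip.job_done())"
```

```text
the job is handed in; nothing more can be done
None
```

Handed in at about 55 s: all three bulb cartons are in the case, the lid is closed, the hold-down bar is at its stop over it, and the wing nut was turned tight to its stop in several short turns; a first grasp missed and briefly tipped one carton, because the reported tool height read 32 mm low.

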